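# Load the test reader

### The arm

A 6-joint arm with a two-finger parallel gripper is mounted at the origin on the work surface. World frame = base frame: x ahead of the robot, y to its left, z up, the work surface at z = 0. Lengths are in mm, angles in rad, forces in N, time in s.
With the tool pointing down it reaches from about 275 to 750 mm from the base axis. Payload 10.2 kg.
Tool frame: the origin (TCP) lies midway between the tips of the shut fingers; the grasp point (between the pads) lies 19 mm behind it; z points along the fingers, y is the line along which they close (so a half turn about z gives the same grasp; the last joint's range is limited). The gripper opens to 85 mm and grips with 20 to 120 N. Pads are 22 mm wide; open, the fingers measure 114 mm over their backs; the gripper's body (76 mm by 85 mm) begins 54 mm behind the grasp point. The pads swing forward as they close: fully open they stand 13 mm farther back than shut.
Start: joints at [0.998, 0.313, 1.498, -0, 1.331, -0.223], TCP at [179.935, 493.208, 202.094] pointing down, gripper open.
Joint ranges: [-2.94, 2.94], [-0.97, 2.17], [0.19, 2.56], [-1.23, 4.37], [0.02, 3.11], [-2.88, 2.88]. Speed limits (rad/s): [2.39, 2.39, 3.01, 3.14, 3.14, 3.14].

### API

Orientations are given as a unit quaternion [w, x, y, z].
In Python, from rig import ctrl, capture, camera_info gives the robot as it stands.
- The arm moves only by the tool apply_moves, never from a script. Its argument "targets" is a list of rows, each a list of 3 entries, a list of its own where there are three numbers: the finger opening in mm, from 0 to 85.4, then the shift along the world's x, y, z in mm, then the turn, a rotation vector about the world's x, y, z in degrees. In form: [[grip, [dx, dy, dz], [rx, ry, rz]], ...]. A call has 1 to 20 rows; each row is the pose to reach, as a shift and turn from the pose commanded when the call began; what a row does not reach only later rows make up. A row lasts 1/10 s, in which the tool goes at most 50 mm and 8.59 degrees, less where a joint would pass 70% of its speed; a pose out of reach is approached as far as the arm can. A call with a gripper value outside its range is refused whole. The fingers move at their own pace and stop on an object; "squeeze" is the grip in N (left out, the last holds). Time passes only in rows, so rows that repeat a pose let the fingers close. It gives the time, the measured TCP pose, the force, the opening and the grip force at its end, in the units of the state.
- ctrl.sense(): the state, without advancing time (a new reading comes with each control period).
- capture(name): name is "scene" or "top" or "wrist"; returns (picture, depth): 400x640x3 uint8, blue, green, red; 400x640 float32, mm along the optical axis (not along the pixel's ray), 0 where there is no reading.
- camera_info(name): a dict with "vfov" (degrees; the focal length in pixels is half the picture's height over the tangent of half this angle, whatever the lens; pixels are square), "cx", "cy" (the principal point, pixels), "extrinsics" (4x4, takes a point from camera to world coordinates). Camera axes: x right, y down, z forward; pixel columns grow to the right and rows downward; lengths in mm; the calibration is good to about 2 mm. A picture is of the moment at which its call begins: read the wrist's pose just before it. camera_info takes no time and is no camera call; for the wrist camera it gives the pose at the moment of the call.
- ctrl.finish_job(): hands the job in; it is judged then, once.
The state is a dict: "time_s": time; "joints": joint angles; "dq": joint speeds; "tau": joint torques, N m; "eef_pos": TCP position; "ee_rot": TCP orientation; "force": force on the tool from outside, world axes, zero at the start; "wrist_torque": the same for the moment, N m; "grip_width": opening from 0.0 (shut) to 1.0 (fully open); "grip_force": force on a finger pad.
Only numpy, scipy, OpenCV 4.12 (cv2) and the standard library are available. Lean on these libraries where they do the work, as an engineer would, in place of code of your own. Each camera call takes 0.05 s, during which the arm holds its last target. There are 200 camera calls.

### The job

Draw the reader's loading stage fully out, stand every test cartridge upright on its short edge in a slot of its own with its window facing the reader's tower (some lie window up, some window down), then slide the stage fully home and press the start button. The cartridges are fragile: grip them lightly, with no more than 30 N, move the stage slowly, and leave the other things on the bench where they are.

Things in the scene. Friction and masses are not known exactly. Their poses are not given: they have to be found in the camera images.
- cartA: Flat white test cartridge, 80 x 56 x 12 mm (x, y, z), 35 to 70 g; origin at its centre, z out of its window face. That face shows a dark-framed oblong window and a small round well, the other is plain. Starts flat on the bench, window up or down, its length roughly along y. Cracks above 80 N of finger force (both fingers added: grip with 20 to 30 N). May be absent.
- lookA (a point): Imaginary point 50 mm straight out of the middle of cartridge A, on its window side (cartridge frame 0, 0, 50 mm); shows which way the window looks.
- cartB: Flat white test cartridge, 80 x 56 x 12 mm (x, y, z), 35 to 70 g; origin at its centre, z out of its window face. That face shows a dark-framed oblong window and a small round well, the other is plain. Starts flat on the bench, window up or down, its length roughly along y. Cracks above 80 N of finger force (both fingers added: grip with 20 to 30 N). May be absent.
- lookB (a point): Imaginary point 50 mm straight out of the middle of cartridge B, on its window side (cartridge frame 0, 0, 50 mm); shows which way the window looks.
- cartC: Flat white test cartridge, 80 x 56 x 12 mm (x, y, z), 35 to 70 g; origin at its centre, z out of its window face. That face shows a dark-framed oblong window and a small round well, the other is plain. Starts flat on the bench, window up or down, its length roughly along y. Cracks above 80 N of finger force (both fingers added: grip with 20 to 30 N). May be absent.
- lookC (a point): Imaginary point 50 mm straight out of the middle of cartridge C, on its window side (cartridge frame 0, 0, 50 mm); shows which way the window looks.
- cartD: Flat white test cartridge, 80 x 56 x 12 mm (x, y, z), 35 to 70 g; origin at its centre, z out of its window face. That face shows a dark-framed oblong window and a small round well, the other is plain. Starts flat on the bench, window up or down, its length roughly along y. Cracks above 80 N of finger force (both fingers added: grip with 20 to 30 N). May be absent.
- lookD (a point): Imaginary point 50 mm straight out of the middle of cartridge D, on its window side (cartridge frame 0, 0, 50 mm); shows which way the window looks.
- slot0 (a point): Middle of the floor of slot 0 of the stage (slot 0 nearest the handle, 45 mm apart along y), 32 mm above the bench; moves with the stage. z up, y towards the tower, x along the slot. A 17 mm gap between orange blocks 42 mm long (x), 28 mm thick (8 mm at the ends of the row), 26 mm high, open at its ends. A seated cartridge's centre is 40 mm above this point; it may lean 0.2 rad.
- slot1 (a point): Middle of the floor of slot 1 of the stage (slot 0 nearest the handle, 45 mm apart along y), 32 mm above the bench; moves with the stage. z up, y towards the tower, x along the slot. A 17 mm gap between orange blocks 42 mm long (x), 28 mm thick (8 mm at the ends of the row), 26 mm high, open at its ends. A seated cartridge's centre is 40 mm above this point; it may lean 0.2 rad.
- slot2 (a point): Middle of the floor of slot 2 of the stage (slot 0 nearest the handle, 45 mm apart along y), 32 mm above the bench; moves with the stage. z up, y towards the tower, x along the slot. A 17 mm gap between orange blocks 42 mm long (x), 28 mm thick (8 mm at the ends of the row), 26 mm high, open at its ends. A seated cartridge's centre is 40 mm above this point; it may lean 0.2 rad.
- slot3 (a point): Middle of the floor of slot 3 of the stage (slot 0 nearest the handle, 45 mm apart along y), 32 mm above the bench; moves with the stage. z up, y towards the tower, x along the slot. A 17 mm gap between orange blocks 42 mm long (x), 28 mm thick (8 mm at the ends of the row), 26 mm high, open at its ends. A seated cartridge's centre is 40 mm above this point; it may lean 0.2 rad.
- stage (a joint): How far the reader's aluminium loading stage (130 x 250 mm, with four slots and a black handle) is drawn out, m: 0 = fully home against the tower side, 0.12 = fully out. It slides along the reader's y axis (out is -y of the slot points) in a level straight line, with about 4 N of friction, and stays where it is left.
- handle (a point): Grip point of the stage's black upright handle tab: on its middle, 12 mm below its top. The tab is 44 mm (x) by 12 mm (y, the sliding direction), its top 78 mm above the bench, its foot on the stage's floor 32 mm above the bench; its middle is 67.5 mm from slot 0. Axes as the slots'.
- start (a joint): Travel of the reader's grey round spring start button, m: 0 = up, 0.006 = fully pressed, which takes 5 N straight down; springs back.
- start_top (a point): Centre of the top of the start button (28 mm across), on a white console 30 mm high at the robot's side of the reader's base, its centre 100 mm from the tower.
- reader: The fixed white and grey reader. Origin on the bench below the middle of the stage when home. Base 170 x 420 x 20 mm (from y = -280 to +140 mm in its frame); tower 240 x 200 mm and 140 mm high at y = +130 to +330 mm, with a dark scan window and lens facing -y. Bench surface at z = 0.
- scanner: Bystander: black hand-held barcode scanner lying down, 180 x 45 mm, 35 mm high. Origin at the centre of its underside. Leave alone.
- beaker: Bystander: glass beaker, 52 mm across, 70 mm high. Origin at the centre of its underside. Leave alone.
- notes: Bystander: block of yellow notes, 50 x 38 mm, 10 mm high. Origin at the centre of its underside. Leave alone.
- pen: Bystander: blue pen lying among the cartridges, 130 mm long along its x, 12 mm high. Origin at the centre of its underside. Leave alone.
Mind the look-alikes: they are no part of the job. Leave any purple or yellow look-alike of the cartC alone.

How it is judged:
By the outcome, as a careful person would: the job done as asked, in the order asked, and still so for the second after the job is handed in, with the robot touching nothing.
Of cartA, cartB, cartC, cartD only 3 to 4 are there at a start; the rules pass over those that are not, and their reading is None.
At some moment in a run one of cartA, cartB, cartC, cartD may be knocked a few centimetres aside while the robot is not near it.
Once in a run the grip may slacken for a moment while it holds something.
It also fails if it takes over 210 s, if anything falls off the work surface, if the arm or the gripper's body presses on something with over 40 N, if the wrist force passes 120 N, or if a joint passes its speed limit or range.

## Working session

There is one attempt and no reset: what is moved stays moved. The work goes in short steps, Python scripts to look and compute and a tool call to move; the robot and the scene stay as the last step left them, time stands still between calls to the robot, and variables do not carry over. Pictures are saved under pics/ and viewed, at most 16 in all, crops included, and the job is handed in when it is done.

Besides the shell and the picture viewer there is one more tool, called after "Emit:" as name([rows], argument=value, ...), one row to a line, values as JSON. apply_moves: Moves the arm, as the interface text tells. Its arguments: {"type":"object","properties":{"targets":{"type":"array","items":{"type":"array"}},"squeeze":{"type":"number"}},"required":["targets"]}

```bash
ls; mkdir -p pics; cat > h.py <<'E'
import numpy as np, cv2
from rig import ctrl, capture, camera_info
def grab(name, save=None):
    ci=camera_info(name); im,d=capture(name)
    if save: cv2.imwrite('pics/'+save+'.png',im)
    return im,d,ci
def world(ci,u,v,z):
    f=200/np.tan(np.radians(ci['vfov']/2)); E=np.array(ci['extrinsics'])
    return (E@np.array([(u-ci['cx'])/f*z,(v-ci['cy'])/f*z,z,1]))[:3]
def cloud(ci,d):
    f=200/np.tan(np.radians(ci['vfov']/2)); E=np.array(ci['extrinsics'])
    v,u=np.indices(d.shape)
    P=np.stack([(u-ci['cx'])/f*d,(v-ci['cy'])/f*d,d],-1)@E[:3,:3].T+E[:3,3]
    P[d<=0]=np.nan
    return P
E
python3 - <<'E'
from h import *
for n in ('top','scene'):
    im,d,ci=grab(n,n+'0'); np.savez('pics/%s0.npz'%n,im=im,P=cloud(ci,d))
    print(n,ci)
print(ctrl.sense())
E
```

```text
pics
top {'vfov': 50.69242071870885, 'cx': 317.2990015215456, 'cy': 193.7471272773575, 'extrinsics': array([[-2.17486544e-02, -9.96610054e-01,  7.93435321e-02,
         4.13461708e+02],
       [-9.99536852e-01,  2.33648161e-02,  1.94978604e-02,
        -7.15790308e+01],
       [-2.12856108e-02, -7.88827321e-02, -9.96656630e-01,
         1.03679836e+03],
       [ 0.00000000e+00,  0.00000000e+00,  0.00000000e+00,
         1.00000000e+00]])}
scene {'vfov': 42.51627423182097, 'cx': 323.4039748242153, 'cy': 202.40496538336657, 'extrinsics': array([[ 4.01956525e-01,  7.71560590e-01, -4.93077284e-01,
         1.08333634e+03],
       [ 9.15625051e-01, -3.34067642e-01,  2.23672922e-01,
        -3.10718817e+02],
       [ 7.85604547e-03, -5.41380704e-01, -8.40740873e-01,
         1.06652882e+03],
       [ 0.00000000e+00,  0.00000000e+00,  0.00000000e+00,
         1.00000000e+00]])}
{'time_s': 0.1, 'joints': array([ 9.97616438e-01,  3.13410195e-01,  1.49834552e+00, -1.05657689e-05,
        1.33099149e+00, -2.23404159e-01]), 'dq': array([ 6.52611096e-05, -2.31180128e-03, -1.00957097e-03,  6.45838352e-04,
        3.32973337e-05, -1.87139305e-03]), 'tau': array([ 3.09485360e-03, -4.12901688e+01, -2.60141426e+01, -1.03117095e-04,
        3.06428934e-03,  7.76522825e-06]), 'eef_pos': array([179.78529286, 492.98549513, 201.58992559]), 'ee_rot': array([-2.19164101e-04,  1.73996447e-01,  9.84746111e-01, -5.34079764e-04]), 'force': array([-0.35031468, -0.42617494,  0.04040073]), 'wrist_torque': array([ 0.03463838, -0.00350921,  0.01379325]), 'grip_force': 0.0, 'grip_width': 0.9995008690450148}
```

View pics/top0.png

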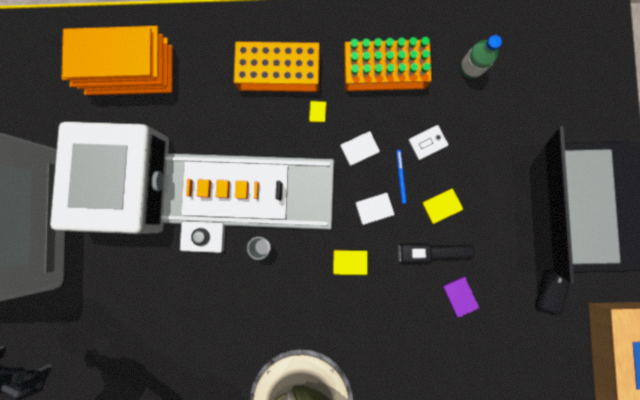

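View pics/scene0.png

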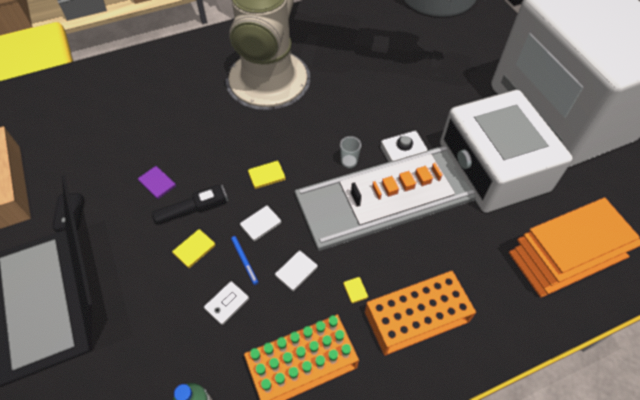

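```bash
python3 - <<'E'
from h import *
D=np.load('pics/top0.npz'); im,P=D['im'].astype(int),D['P']
def bl(mask,lo,hi,name,zs=None):
    n,l,s,c=cv2.connectedComponentsWithStats(mask.astype(np.uint8))
    for i in range(1,n):
        if lo<s[i,4]<hi:
            Q=P[l==i]; Q=Q[np.isfinite(Q[:,0])]
            z=np.median(Q[:,2])
            r=cv2.minAreaRect(Q[:,:2].astype(np.float32))
            print(name,s[i,4],c[i].round(),'ctr',np.round(r[0],1),'size',np.round(r[1],1),'ang',round(r[2],1),'z',round(z,1))
B,G,R=im[...,0],im[...,1],im[...,2]
w=(im.min(2)>150)
bl(w&(np.indices(w.shape)[1]>335),100,1500,'white')
bl((R>150)&(G>80)&(B<80),10,2000,'oy')
u,v=279,190
print('handle',P[180:200,270:290,2].max()); 
m=(im.max(2)<60)&(P[...,2]>60)&(P[...,2]<90); m[:, :265]=0; m[:,295:]=0
bl(m,5,500,'handle')
# stage plate z~32, base, tower
for (z0,z1,nm) in ((27,37,'stage'),(135,146,'tower')):
    m=(abs(P[...,2]-(z0+z1)/2)<(z1-z0)/2); bl(m,400,30000,nm)
m=(P[...,2]>28)&(P[...,2]<50); m[:215]=0; m[260:]=0; m[:,:180]=0;m[:,230:]=0; bl(m,20,3000,'console')
print(P[232:243,194:207,2].round(0))
E
```

```text
white 750 [428. 142.] ctr [ 617.4 -325.5] size [57.4 80.1] ang 25.1 z 11.9
white 757 [360. 148.] ctr [ 607.2 -157.8] size [58.3 79.5] ang 24.2 z 11.6
white 784 [374. 208.] ctr [ 456.9 -189.7] size [57.2 80.7] ang 15.6 z 11.5
white 123 [418. 253.] ctr [ 348.4 -286.1] size [31.3 18.9] ang 88.6 z 35.0
white 160 [340. 386.] ctr [ 42.3 -93.7] size [62.6 20.7] ang 16.7 z 10.5
oy 548 [111.   3.] ctr [1161.   426.6] size [596.  444.7] ang 78.6 z -0.8
oy 27 [427.  47.] ctr [ 827.2 -317.9] size [11.  34.2] ang 53.3 z 57.9
oy 28 [428.  60.] ctr [ 804.5 -323.7] size [11.  53.9] ang 51.1 z 57.7
oy 319 [317. 111.] ctr [701.4 -55.4] size [39.2 50.7] ang 84.4 z 9.3
oy 42 [188. 187.] ctr [513.5 250.7] size [35.9  6.6] ang 1.3 z 57.4
oy 182 [203. 188.] ctr [511.4 215.9] size [25.9 38. ] ang 87.5 z 57.6
oy 182 [222. 189.] ctr [508.2 170.8] size [25.1 37.8] ang 87.0 z 57.4
oy 185 [241. 189.] ctr [506.1 125.6] size [25.3 39.3] ang 87.5 z 57.2
oy 42 [256. 190.] ctr [503.8  90.7] size [ 5.2 37.7] ang 89.0 z 56.9
oy 795 [442. 206.] ctr [ 459.8 -355.6] size [57.7 84. ] ang 24.5 z 11.6
oy 803 [350. 262.] ctr 
[... 640 characters left out ...]
.5] ang 88.5 z 30.9
console 893 [201. 236.] ctr [398.6 227.2] size [99.4 69.3] ang 86.4 z 30.5
[[42. 51. 51. 52. 53. 52. 53. 52. 51. 46. 41. 40. 41.]
 [53. 53. 50. 51. 53. 47. 53. 54. 49. 48. 44. 45. 38.]
 [50. 56. 52. 52. 53. 52. 52. 49. 53. 51. 50. 43. 38.]
 [53. 53. 53. 50. 53. 53. 54. 50. 52. 47. 52. 38. 39.]
 [53. 50. 51. 53. 54. 49. 52. 50. 48. 52. 51. 44. 45.]
 [52. 55. 51. 51. 51. 53. 51. 52. 54. 51. 49. 43. 41.]
 [51. 52. 53. 53. 56. 52. 53. 49. 50. 52. 46. nan 42.]
 [52. 50. 49. 50. 52. 54. 52. 48. 54. 49. 43. 40. 42.]
 [51. 52. 53. 53. 51. 50. 49. 51. 52. 45. 41. 42. 41.]
 [42. 46. 56. 51. 55. 54. 52. 52. 52. 43. 43. 45. 39.]
 [43. 38. 41. 48. 55. 51. 48. 44. 39. 43. 41. 39. 41.]]
```

Emit:
apply_moves([
  [40,[80,-115,0],[0,0,8]],
  [40,[160,-229,0],[0,0,16]],
  [40,[240,-343,0],[0,0,16.5]],
  [40,[320,-457,0],[0,0,16.5]],
  [40,[320,-457,0],[0,0,16.5]],
  [40,[320,-457,0],[0,0,16.5]],
  [40,[320,-457,0],[0,0,16.5]],
  [40,[320,-457,0],[0,0,16.5]],
  [40,[320,-457,0],[0,0,16.5]],
  [40,[320,-457,0],[0,0,16.5]],
  [40,[320,-457,0],[0,0,16.5]],
  [40,[320,-457,0],[0,0,16.5]],
  [40,[320,-457,0],[0,0,16.5]],
  [40,[320,-457,0],[0,0,16.5]],
  [40,[320,-457,0],[0,0,16.5]],
  [40,[320,-457,0],[0,0,16.5]],
], squeeze=25)

```text
time_s: 1.7
eef_pos: [499.5, 37.3, 202.3]
ee_rot: [0.0, 0.03, 1.0, 0.0]
force: [-0.7, -0.5, 0.2]
grip_width: 0.468
grip_force: 0.0
```

```bash
python3 - <<'E'
from h import *
im,d,ci=grab('wrist','w1'); P=cloud(ci,d); s=ctrl.sense(); print(s['eef_pos'],s['joints'])
np.savez('pics/w1.npz',im=im,P=P); print(ci['extrinsics'].round(2),ci['vfov'])
E
```

```text
[499.56889412  37.16165274 202.32406416] [-1.60082508e-01  2.59480461e-01  1.56812181e+00  6.40418671e-05
  1.31368496e+00 -1.67056493e+00]
[[ 6.0000e-02  9.6000e-01  2.6000e-01  4.3428e+02]
 [ 1.0000e+00 -6.0000e-02 -2.0000e-02  4.2820e+01]
 [ 0.0000e+00  2.6000e-01 -9.7000e-01  3.7370e+02]
 [ 0.0000e+00  0.0000e+00  0.0000e+00  1.0000e+00]] 64.74498947613026
```

View pics/w1.png

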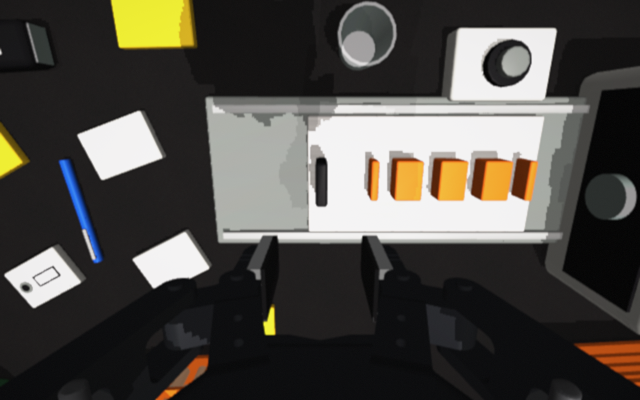

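```bash
python3 - <<'E'
from h import *
D=np.load('pics/w1.npz'); im,P=D['im'].astype(int),D['P']
def bl(mask,lo,hi,name):
    n,l,s,c=cv2.connectedComponentsWithStats(mask.astype(np.uint8))
    for i in range(1,n):
        if lo<s[i,4]<hi:
            Q=P[l==i]; z=np.median(Q[:,2]); Q=Q[abs(Q[:,2]-z)<4]
            r=cv2.minAreaRect(Q[:,:2].astype(np.float32))
            print(name,s[i,4],c[i].round(),'ctr',np.round(r[0],1),'size',np.round(r[1],1),'ang',round(r[2],1),'z',round(z,1))
vv,uu=np.indices(im.shape[:2]); Z=P[...,2]
bl((uu>300)&(uu<340)&(vv>140)&(vv<215)&(Z>72)&(Z<82),10,2000,'handle')
bl((uu>360)&(uu<550)&(vv>140)&(vv<215)&(Z>54)&(Z<62),10,3000,'blk')
bl((uu>200)&(uu<560)&(vv>80)&(vv<245)&(Z>29)&(Z<35),1000,90000,'stage')
bl((uu<220)&(im.min(2)>140)&(Z>8)&(Z<16),300,9000,'cart')
bl((uu>430)&(uu<570)&(vv<110)&(Z>45)&(Z<65),30,9000,'btn')
bl((uu>430)&(uu<570)&(vv<110)&(Z>26)&(Z<34),300,9000,'cons')
bl((uu>330)&(uu<400)&(vv<90)&(Z>60)&(Z<80),30,9000,'beaker')
E
```

```text
handle 530 [321. 184.] ctr [500.6  40.7] size [11.5 43.6] ang 87.1 z 77.1
blk 320 [374. 180.] ctr [504.   95.5] size [ 8.1 41.9] ang 86.7 z 57.2
blk 1112 [408. 180.] ctr [506.3 130.4] size [28.1 42.6] ang 86.3 z 57.4
blk 1132 [452. 180.] ctr [508.9 175.4] size [28.5 42.3] ang 86.4 z 57.3
blk 1139 [496. 180.] ctr [511.6 219.7] size [29.1 42.4] ang 87.5 z 57.4
blk 359 [530. 180.] ctr [513.9 254.7] size [ 8.9 42.2] ang 85.1 z 57.2
stage 1173 [498.  90.] ctr [422.1 229.3] size [97.2 17.7] ang 86.5 z 29.8
stage 20041 [414. 170.] ctr [507.1 150.8] size [250.3 129.3] ang 86.5 z 31.5
cart 3421 [120. 145.] ctr [ 455.8 -186.6] size [55.6 81.2] ang 16.0 z 11.3
cart 2319 [171. 260.] ctr [ 604.7 -154.9] size [55.8 80.9] ang 23.9 z 11.2
cart 2334 [ 43. 277.] ctr [ 615.3 -322.9] size [55.6 81.7] ang 24.9 z 11.2
btn 772 [513.  61.] ctr [397.4 230.6] size [26.8 27. ] ang 59.1 z 51.2
cons 5318 [499.  63.] ctr [397.2 230.9] size [100.2  69.6] ang 86.5 z 29.5
beaker 969 [369.  29.] ctr [369.4  88.6] size [50.9 51.2] ang 53.2 z 68.9
```

Emit:
apply_moves([
  [40,[1,3.5,-50],[0,0,0]],
  [40,[1,3.5,-100],[0,0,0]],
  [40,[1,3.5,-125],[0,0,0]],
  [40,[1,3.5,-145],[0,0,0]],
  [40,[1,3.5,-154],[0,0,0]],
  [40,[1,3.5,-154],[0,0,0]],
  [40,[1,3.5,-154],[0,0,0]],
  [8,[1,3.5,-154],[0,0,0]],
  [8,[1,3.5,-154],[0,0,0]],
  [8,[1,3.5,-154],[0,0,0]],
  [8,[1,3.5,-154],[0,0,0]],
  [8,[1,3.5,-154],[0,0,0]],
  [8,[1,3.5,-154],[0,0,0]],
], squeeze=25)

```text
time_s: 3.05
eef_pos: [501.6, 39.5, 49.0]
ee_rot: [0.001, 0.031, 1.0, -0.0]
force: [-1.5, -1.7, 6.8]
grip_width: 0.092
grip_force: 3.3
```

Emit:
apply_moves([
  [0,[0,0,0],[0,0,0]],
  [0,[0,0,0],[0,0,0]],
  [0,[0,0,0],[0,0,0]],
], squeeze=25)

```text
time_s: 3.35
eef_pos: [501.5, 39.6, 48.8]
ee_rot: [0.001, 0.031, 1.0, -0.0]
force: [-1.7, -0.1, 6.3]
grip_width: 0.005
grip_force: 3.1
```

```bash
python3 - <<'E'
from h import *
im,d,ci=grab('wrist','w2')
E
```

```text
(no output)
```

View pics/w2.png

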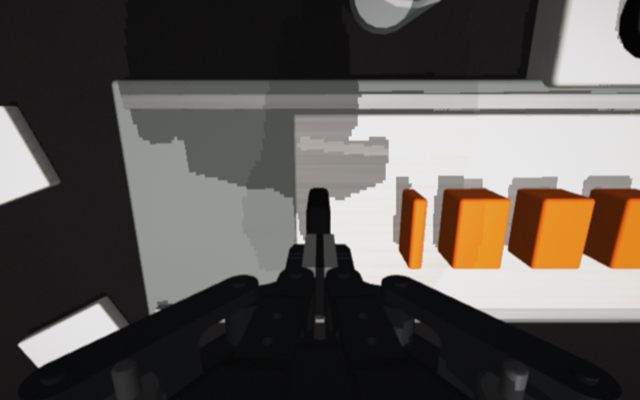

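```bash
python3 - <<'E'
from h import *
im=cv2.imread('pics/w2.png')[170:350,240:400]
im=np.clip(im.astype(float)*2.5,0,255).astype(np.uint8)
cv2.imwrite('pics/w2c.png',cv2.resize(im,None,fx=3.3,fy=3.3,interpolation=2))
s=ctrl.sense(); print(s['grip_width'],s['grip_force'],s['force'],s['eef_pos'])
im,d,ci=grab('top'); P=cloud(ci,d); m=(P[...,2]>50)&(P[...,2]<60)&(im[...,2]>120)&(im[...,0]<80); m[:,300:]=0
print(P[m][:,1].min(),P[m][:,1].max())
E
```

```text
0.004138463512109191 3.1207020924466633 [0.29456558 0.02825827 6.23785211] [501.49507261  39.59166162  48.84040741]
-16.517984479473192 501.5938145088733
```

View pics/w2c.png

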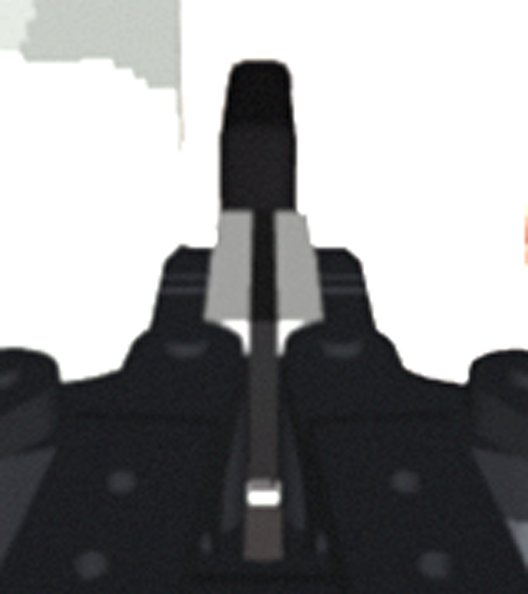

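```bash
python3 - <<'E'
from h import *
im,d,ci=grab('wrist'); P=cloud(ci,d)
for v in (192,200,210,220,230,240,250,260,270): print(v,[(P[v,u].round(0).tolist()) for u in (312,319,326)])
E
```

```text
192 [[479.0, 38.0, 46.0], [479.0, 42.0, 48.0], [480.0, 46.0, 44.0]]
200 [[479.0, 39.0, 64.0], [479.0, 42.0, 65.0], [480.0, 46.0, 63.0]]
210 [[480.0, 39.0, 77.0], [481.0, 42.0, 77.0], [481.0, 46.0, 77.0]]
220 [[485.0, 39.0, 77.0], [485.0, 42.0, 77.0], [485.0, 45.0, 78.0]]
230 [[490.0, 38.0, 77.0], [490.0, 42.0, 78.0], [490.0, 45.0, 78.0]]
240 [[490.0, 39.0, 90.0], [490.0, 42.0, 90.0], [490.0, 45.0, 90.0]]
250 [[490.0, 39.0, 100.0], [490.0, 42.0, 101.0], [490.0, 45.0, 101.0]]
260 [[490.0, 39.0, 109.0], [491.0, 42.0, 109.0], [491.0, 44.0, 109.0]]
270 [[492.0, 39.0, 115.0], [492.0, 42.0, 115.0], [492.0, 44.0, 115.0]]
```

```bash
python3 - <<'E'
from h import *
im,d,ci=grab('scene'); P=cloud(ci,d)
c=im[60:260,270:530]; cv2.imwrite('pics/s2.png',cv2.resize(c,None,fx=3,fy=3,interpolation=2))
E
```

```text
(no output)
```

View pics/s2.png

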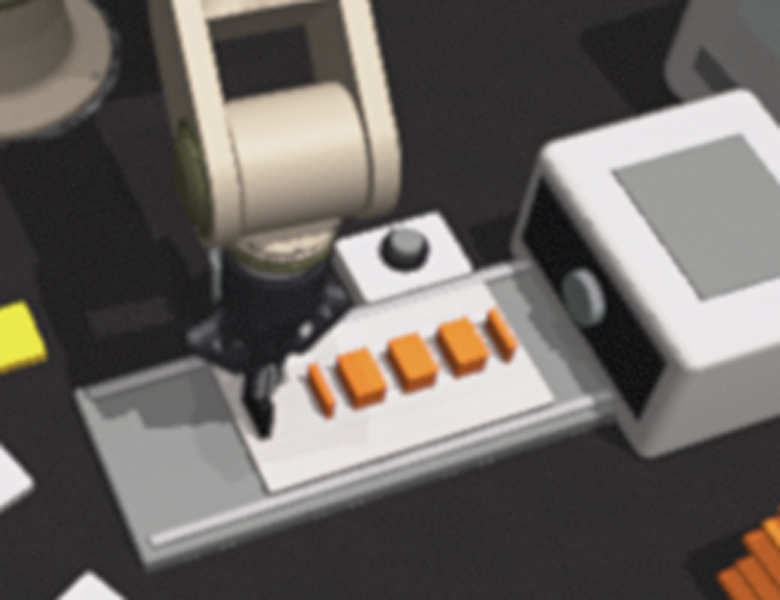

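Emit:
apply_moves([
  [0,[0,0,30],[0,0,0]],
  [0,[0,0,60],[0,0,0]],
  [0,[0,0,60],[0,0,0]],
  [0,[0,0,60],[0,0,0]],
])

```text
time_s: 3.95
eef_pos: [500.9, 39.8, 108.1]
ee_rot: [0.0, 0.031, 1.0, 0.0]
force: [-0.6, 0.1, -0.2]
grip_width: 0.0
grip_force: 0.0
```

```bash
python3 - <<'E'
from h import *
s=ctrl.sense(); print(s['eef_pos'],s['force'],s['grip_force'],s['grip_width'])
im,d,ci=grab('wrist','w3'); P=cloud(ci,d)
for v in range(200,300,5): print(v,[(P[v,u].round(0).tolist()) for u in (312,326)])
E
```

```text
[500.88406923  39.75987935 108.09739066] [-0.60395177  0.08161255 -0.2019288 ] 0.0 2.831547972976906e-06
200 [[491.0, 37.0, 76.0], [492.0, 46.0, 75.0]]
205 [[494.0, 37.0, 77.0], [495.0, 46.0, 76.0]]
210 [[498.0, 37.0, 77.0], [499.0, 46.0, 76.0]]
215 [[501.0, 36.0, 77.0], [502.0, 46.0, 76.0]]
220 [[505.0, 36.0, 77.0], [506.0, 46.0, 76.0]]
225 [[509.0, 36.0, 77.0], [509.0, 45.0, 76.0]]
230 [[512.0, 36.0, 77.0], [513.0, 45.0, 75.0]]
235 [[490.0, 39.0, 143.0], [490.0, 45.0, 144.0]]
240 [[490.0, 39.0, 149.0], [490.0, 45.0, 149.0]]
245 [[489.0, 39.0, 156.0], [490.0, 45.0, 155.0]]
250 [[489.0, 39.0, 161.0], [490.0, 45.0, 160.0]]
255 [[489.0, 39.0, 166.0], [490.0, 45.0, 165.0]]
260 [[490.0, 39.0, 169.0], [490.0, 45.0, 169.0]]
265 [[489.0, 39.0, 173.0], [490.0, 44.0, 174.0]]
270 [[491.0, 39.0, 174.0], [491.0, 44.0, 174.0]]
275 [[489.0, 40.0, 182.0], [489.0, 44.0, 183.0]]
280 [[488.0, 40.0, 186.0], [490.0, 44.0, 183.0]]
285 [[490.0, 40.0, 187.0], [492.0, 44.0, 184.0]]
290 [[492.0, 39.0, 187.0], [494.0, 44.0, 184.0]]
295 [[495.0, 39.0, 184.0], [496.0, 44.0, 184.0]]
```

View pics/w3.png

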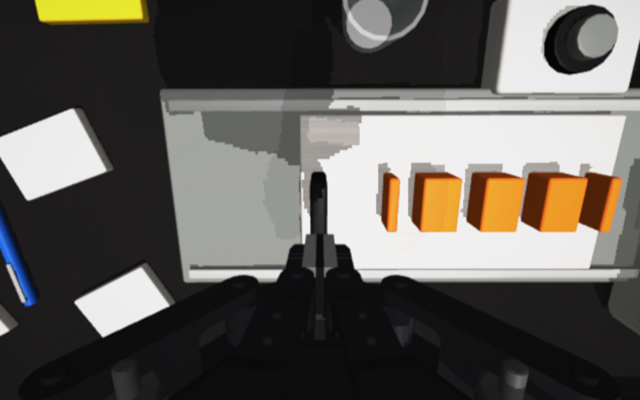

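Emit:
apply_moves([
  [40,[0,1,0],[0,0,0]],
  [40,[0,1,0],[0,0,0]],
  [40,[0,1,0],[0,0,0]],
  [40,[0,1,0],[0,0,0]],
  [40,[0,1,0],[0,0,0]],
  [40,[0,1,0],[0,0,0]],
  [40,[0,1,-30],[0,0,0]],
  [40,[0,1,-55],[0,0,0]],
  [40,[0,1,-70],[0,0,0]],
  [40,[0,1,-80],[0,0,0]],
  [40,[0,1,-85],[0,0,0]],
  [40,[0,1,-85],[0,0,0]],
  [40,[0,1,-85],[0,0,0]],
])

```text
time_s: 5.3
eef_pos: [501.4, 40.6, 23.7]
ee_rot: [0.001, 0.031, 1.0, -0.0]
force: [-0.8, -0.1, 0.6]
grip_width: 0.471
grip_force: 0.0
```

Emit:
apply_moves([
  [5,[0,0,0],[0,0,0]],
  [5,[0,0,0],[0,0,0]],
  [5,[0,0,0],[0,0,0]],
  [5,[0,0,0],[0,0,0]],
  [5,[0,0,0],[0,0,0]],
  [5,[0,0,0],[0,0,0]],
  [5,[0,0,0],[0,0,0]],
  [5,[0,0,0],[0,0,0]],
], squeeze=25)

```text
time_s: 6.1
eef_pos: [501.3, 40.5, 23.7]
ee_rot: [0.0, 0.031, 1.0, -0.0]
force: [-1.6, -0.9, 6.4]
grip_width: 0.135
grip_force: 29.8
```

Emit:
apply_moves([
  [5,[-0.2,-3,0],[0,0,0]],
  [5,[-0.4,-6,0],[0,0,0]],
  [5,[-0.6,-9,0],[0,0,0]],
  [5,[-0.7,-12,0],[0,0,0]],
  [5,[-0.9,-15,0],[0,0,0]],
  [5,[-1.1,-18,0],[0,0,0]],
  [5,[-1.3,-21,0],[0,0,0]],
  [5,[-1.5,-24,0],[0,0,0]],
  [5,[-1.7,-27,0],[0,0,0]],
  [5,[-1.8,-30,0],[0,0,0]],
  [5,[-2,-33,0],[0,0,0]],
  [5,[-2.2,-36,0],[0,0,0]],
  [5,[-2.4,-39,0],[0,0,0]],
  [5,[-2.6,-42,0],[0,0,0]],
  [5,[-2.8,-45,0],[0,0,0]],
  [5,[-2.9,-48,0],[0,0,0]],
  [5,[-3.1,-51,0],[0,0,0]],
  [5,[-3.3,-54,0],[0,0,0]],
  [5,[-3.5,-57,0],[0,0,0]],
  [5,[-3.7,-60,0],[0,0,0]],
])

```text
time_s: 8.1
eef_pos: [497.7, -19.0, 23.7]
ee_rot: [0.001, 0.031, 1.0, 0.0]
force: [0.8, 4.9, 5.8]
grip_width: 0.133
grip_force: 28.3
```

Emit:
apply_moves([
  [5,[-0.1,-2,0],[0,0,0]],
  [5,[-0.2,-4,0],[0,0,0]],
  [5,[-0.4,-6,0],[0,0,0]],
  [5,[-0.5,-8,0],[0,0,0]],
  [5,[-0.6,-10,0],[0,0,0]],
  [5,[-0.7,-12,0],[0,0,0]],
])

```text
time_s: 8.7
eef_pos: [497.0, -30.9, 23.7]
ee_rot: [0.001, 0.031, 1.0, 0.0]
force: [-1.3, 4.0, 6.6]
grip_width: 0.135
grip_force: 28.4
```

Emit:
apply_moves([
  [5,[-0.1,-2,0],[0,0,0]],
  [5,[-0.2,-4,0],[0,0,0]],
  [5,[-0.4,-6,0],[0,0,0]],
  [5,[-0.5,-8,0],[0,0,0]],
  [5,[-0.5,-8,0],[0,0,0]],
])

```text
time_s: 9.2
eef_pos: [496.5, -39.2, 23.7]
ee_rot: [0.001, 0.031, 1.0, 0.0]
force: [-0.4, 2.2, 6.8]
grip_width: 0.136
grip_force: 28.4
```

Emit:
apply_moves([
  [5,[-0.1,-2,0],[0,0,0]],
  [5,[-0.2,-4,0],[0,0,0]],
  [5,[-0.3,-5,0],[0,0,0]],
  [5,[-0.3,-5,0],[0,0,0]],
])

```text
time_s: 9.6
eef_pos: [496.2, -44.1, 23.7]
ee_rot: [0.001, 0.031, 1.0, 0.0]
force: [-0.4, 2.6, 7.0]
grip_width: 0.133
grip_force: 28.4
```

Emit:
apply_moves([
  [5,[-0.1,-2,0],[0,0,0]],
  [5,[-0.2,-4,0],[0,0,0]],
  [5,[-0.3,-5,0],[0,0,0]],
  [5,[-0.3,-5,0],[0,0,0]],
])

```text
time_s: 10.0
eef_pos: [495.9, -49.1, 23.7]
ee_rot: [0.001, 0.031, 1.0, 0.0]
force: [-0.0, 2.1, 6.5]
grip_width: 0.133
grip_force: 28.4
```

```bash
cat >> h.py <<'E'
def rects(im,P,m,lo,hi,name,tol=4):
    n,l,s,c=cv2.connectedComponentsWithStats(m.astype(np.uint8))
    for i in range(1,n):
        if lo<s[i,4]<hi:
            Q=P[l==i]; Q=Q[np.isfinite(Q[:,0])]; z=np.median(Q[:,2]); Q=Q[abs(Q[:,2]-z)<tol]
            r=cv2.minAreaRect(Q[:,:2].astype(np.float32))
            print(name,s[i,4],c[i].round(),'ctr',np.round(r[0],1),'size',np.round(r[1],1),'ang',round(r[2],1),'z',round(z,1))
E
python3 - <<'E'
from h import *
im,d,ci=grab('wrist'); P=cloud(ci,d); Z=P[...,2]
rects(im,P,(Z>54)&(Z<62)&(im[...,2]>120)&(im[...,0]<100),40,3000,'wblk')
im,d,ci=grab('top'); P=cloud(ci,d); Z=P[...,2]
rects(im,P,(Z>54)&(Z<62)&(im[...,2]>120)&(im[...,0]<100),40,3000,'blk')
m=abs(Z-32)<4.; rects(im,P,m,1000,30000,'stage')
E
```

```text
wblk 1031 [435. 245.] ctr [495.4   7.1] size [ 7.6 35.1] ang 85.9 z 57.4
blk 1682 [385.  65.] ctr [ 804.5 -226.4] size [199.8 102.7] ang 89.9 z 57.3
blk 2883 [277.  63.] ctr [809.5  39. ] size [200.4 102.2] ang 87.5 z 57.3
blk 46 [225. 188.] ctr [508.9 162.4] size [ 6.9 35.7] ang 87.2 z 57.4
blk 184 [240. 189.] ctr [506.8 127.4] size [26.2 37.9] ang 88.3 z 57.6
blk 161 [259. 189.] ctr [503.5  82.9] size [25.9 37.8] ang 87.9 z 57.5
stage 1830 [242. 188.] ctr [507.1 119.4] size [129.6 129.8] ang 86.5 z 31.8
```

Emit:
apply_moves([
  [5,[-0.1,-2,0],[0,0,0]],
  [5,[-0.2,-4,0],[0,0,0]],
  [5,[-0.4,-6,0],[0,0,0]],
  [5,[-0.5,-8,0],[0,0,0]],
  [5,[-0.5,-9,0],[0,0,0]],
  [5,[-0.6,-10,0],[0,0,0]],
  [5,[-0.6,-10,0],[0,0,0]],
])

```text
time_s: 10.8
eef_pos: [495.3, -59.1, 23.7]
ee_rot: [0.001, 0.031, 1.0, 0.0]
force: [-0.8, 2.6, 6.2]
grip_width: 0.135
grip_force: 28.4
```

Emit:
apply_moves([
  [5,[-0.1,-2,0],[0,0,0]],
  [5,[-0.2,-4,0],[0,0,0]],
  [5,[-0.4,-6,0],[0,0,0]],
  [5,[-0.5,-8,0],[0,0,0]],
  [5,[-0.5,-9,0],[0,0,0]],
  [5,[-0.6,-10,0],[0,0,0]],
  [5,[-0.6,-10,0],[0,0,0]],
])

```text
time_s: 11.5
eef_pos: [495.0, -61.5, 23.6]
ee_rot: [0.001, 0.032, 0.999, 0.006]
force: [10.5, 51.1, 10.9]
grip_width: 0.135
grip_force: 34.2
```

Emit:
apply_moves([
  [5,[0.2,4,0],[0,0,0]],
  [5,[0.4,7,0],[0,0,0]],
  [5,[0.4,7,0],[0,0,0]],
  [5,[0.4,7,0],[0,0,0]],
])

```text
time_s: 11.9
eef_pos: [495.1, -61.6, 23.7]
ee_rot: [0.001, 0.031, 1.0, 0.0]
force: [1.2, 6.6, 6.5]
grip_width: 0.134
grip_force: 28.5
```

Emit:
apply_moves([
  [40,[0,0,0],[0,0,0]],
  [40,[0,0,0],[0,0,0]],
  [40,[0,0,0],[0,0,0]],
  [40,[0,0,0],[0,0,0]],
  [40,[0,0,0],[0,0,0]],
  [40,[0,0,40],[0,0,0]],
  [80,[0,0,90],[0,0,0]],
  [80,[0,-40,140],[0,0,-8]],
  [80,[0,-80,190],[0,0,-16]],
  [80,[0,-110,190],[0,0,-24]],
  [80,[0,-110,190],[0,0,-32]],
  [80,[0,-110,190],[0,0,-40]],
  [80,[0,-110,190],[0,0,-48]],
  [80,[0,-110,190],[0,0,-56]],
  [80,[0,-110,190],[0,0,-62]],
  [80,[0,-110,190],[0,0,-62]],
  [80,[0,-110,190],[0,0,-62]],
  [80,[0,-110,190],[0,0,-62]],
])

```text
time_s: 13.7
eef_pos: [494.6, -172.3, 213.1]
ee_rot: [-0.0, 0.54, 0.841, -0.0]
force: [-0.1, -1.0, -0.7]
grip_width: 0.937
grip_force: 0.0
```

```bash
python3 - <<'E'
from h import *
s=ctrl.sense(); print(s['eef_pos'],s['ee_rot'],s['joints'])
im,d,ci=grab('wrist','w4'); P=cloud(ci,d); Z=P[...,2]
E=np.array(ci['extrinsics'])
from scipy.spatial.transform import Rotation as R
q=s['ee_rot']; r=R.from_quat(q,scalar_first=True)
print('cam in tool',r.inv().apply(E[:3,3]-s['eef_pos']),r.as_matrix().round(2).tolist())
rects(im,P,(im.min(2)>140)&(Z>8)&(Z<16),800,9000,'cart')
rects(im,P,(Z>54)&(Z<62)&(im[...,2]>120)&(im[...,0]<100),40,3000,'wblk')
E
```

```text
[ 494.60923875 -172.26751937  213.06891681] [-2.90291127e-05  5.40399681e-01  8.41408453e-01 -5.10312350e-06] [-5.59064330e-01  3.02167095e-01  1.48320435e+00 -9.74095831e-06
  1.35627938e+00 -9.88034480e-01]
cam in tool [  66.71478743    0.72986288 -171.39445133] [[-0.42, 0.91, -0.0], [0.91, 0.42, 0.0], [0.0, -0.0, -1.0]]
cart 3043 [285. 167.] ctr [ 456.1 -186.3] size [55.8 80. ] ang 16.0 z 11.4
cart 2852 [407. 194.] ctr [ 605.2 -155.1] size [56.3 80.1] ang 23.8 z 11.3
cart 2041 [354. 306.] ctr [ 615.6 -321.6] size [55.5 79.9] ang 25.2 z 11.3
wblk 129 [423.   3.] ctr [512.3  16.8] size [18.5  7.3] ang 20.5 z 57.1
wblk 371 [396.  21.] ctr [498.4  -5.8] size [ 7.5 40.2] ang 87.4 z 57.3
wblk 2161 [621. 166.] ctr [790.3 -17.5] size [79.5 71.8] ang 87.1 z 56.9
wblk 2586 [557. 270.] ctr [ 803.5 -168.8] size [102.4  91.7] ang 0.0 z 56.9
wblk 96 [577. 308.] ctr [ 837.9 -187.6] size [ 5.3 32.5] ang 80.1 z 56.9
wblk 76 [490. 366.] ctr [ 789.9 -300.3] size [ 8.2 20.9] ang 59.1 z 56.9
```

View pics/w4.png

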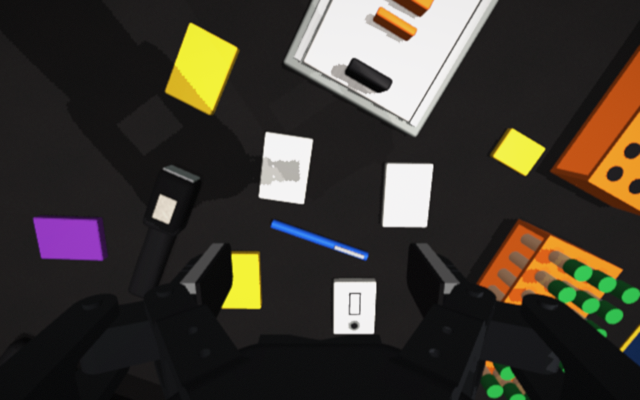

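Emit:
apply_moves([
  [80,[30,-38,0],[7.2,3.4,0]],
  [80,[60,-75,0],[14.4,6.8,0]],
  [80,[90,-113,0],[22.6,10.7,0]],
  [80,[122,-152,-40],[22.6,10.7,0]],
  [80,[122,-152,-80],[22.6,10.7,0]],
  [80,[122,-152,-120],[22.6,10.7,0]],
  [80,[122,-152,-158],[22.6,10.7,0]],
  [80,[122,-152,-158],[22.6,10.7,0]],
  [80,[122,-152,-158],[22.6,10.7,0]],
  [80,[122,-152,-158],[22.6,10.7,0]],
])

```text
time_s: 14.75
eef_pos: [617.7, -324.8, 59.0]
ee_rot: [-0.181, 0.528, 0.822, 0.114]
force: [0.1, 1.2, 1.3]
grip_width: 0.932
grip_force: 0.0
```

```bash
cat >> h.py <<'E'
from scipy.spatial.transform import Rotation as Rn
def pose():
    s=ctrl.sense(); r=Rn.from_quat(s['ee_rot'],scalar_first=True); M=r.as_matrix()
    print('t',round(s['time_s'],1),'pos',s['eef_pos'].round(1),'toolz',M[:,2].round(3),'tooly',M[:,1].round(3),'j',np.round(s['joints'],2),'F',s['force'].round(1))
    return s,r
E
python3 - <<'E'
from h import *
s,r=pose()
im,d,ci=grab('wrist','w5'); P=cloud(ci,d); Z=P[...,2]
E=np.array(ci['extrinsics']); print('cam in tool',r.inv().apply(E[:3,3]-s['eef_pos']))
rects(im,P,(im.min(2)>140)&(Z>8)&(Z<16),800,20000,'cart')
# finger points in tool frame
T=r.inv().apply((P-s['eef_pos']).reshape(-1,3)).reshape(P.shape)
m=(T[...,2]>-70)&(T[...,2]<-10)&(abs(T[...,0])<25)&(d<200)
for sgn in (1,-1):
    q=T[m&(T[...,1]*sgn>0)]; 
    for z in range(-70,-20,6):
        a=q[(q[:,2]>=z)&(q[:,2]<z+6)]
        if len(a)>5: print(sgn,z,len(a),a.min(0).round(0),a.max(0).round(0))
E
```

```text
t 14.8 pos [ 617.7 -324.8   59. ] toolz [-0.177  0.379 -0.908] tooly [ 0.909  0.416 -0.004] j [-0.72  1.12  0.54  0.18  1.87 -1.13] F [0.1 1.2 1.3]
cam in tool [  66.42698646    0.72905558 -170.83807174]
cart 3245 [208.  24.] ctr [ 461.  -202.2] size [55.9 47.9] ang 16.2 z 11.7
cart 5859 [392.  43.] ctr [ 606.4 -156.6] size [56.2 77.4] ang 24.0 z 11.7
cart 6959 [318. 235.] ctr [ 615.9 -322.7] size [55.8 79.4] ang 24.9 z 11.7
1 -70 513 [-10.  40. -70.] [ 13.  55. -64.]
1 -64 466 [-10.  40. -64.] [ 13.  55. -58.]
1 -58 420 [-25.  40. -58.] [ 13. 140. -52.]
1 -52 443 [-25.  40. -52.] [ 13. 146. -46.]
1 -46 349 [-25.  40. -46.] [ 13. 150. -40.]
1 -40 131 [-25.  41. -40.] [  7. 156. -34.]
1 -34 304 [-18. 151. -34.] [ -1. 159. -28.]
1 -28 314 [-21. 153. -28.] [ -2. 161. -22.]
1 -22 366 [-24. 153. -22.] [ 14. 169. -16.]
-1 -70 504 [ -9. -54. -70.] [ 13. -39. -64.]
-1 -64 484 [-10. -53. -64.] [ 13. -39. -58.]
-1 -58 410 [-10. -53. -58.] [ 13. -39. -52.]
-1 -52 352 [-10. -53. -52.] [ 13. -39. -46.]
-1 -46 222 [ -9. -51. -46.] [ 13. -39. -40.]
-1 -40 11 [ -6. -40. -40.] [  8. -39. -38.]
```

View pics/w5.png

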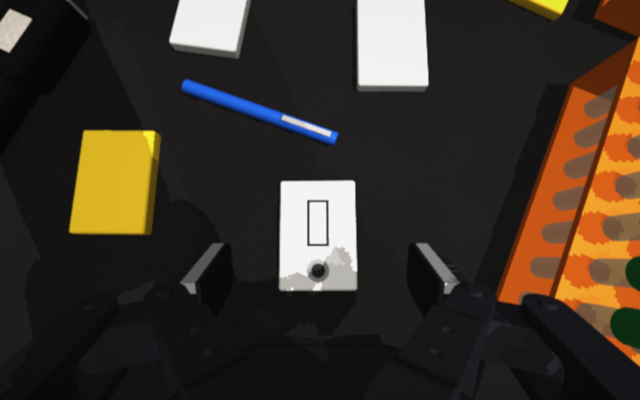

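Emit:
apply_moves([
  [80,[-0.5,-0.7,-30],[0,0,0]],
  [80,[-0.5,-0.7,-50],[0,0,0]],
  [80,[-0.5,-0.7,-65],[0,0,0]],
  [80,[-0.5,-0.7,-74],[0,0,0]],
  [80,[-0.5,-0.7,-74],[0,0,0]],
  [80,[-0.5,-0.7,-74],[0,0,0]],
])

```text
time_s: 15.4
eef_pos: [616.7, -325.3, -17.6]
ee_rot: [-0.183, 0.528, 0.821, 0.114]
force: [-0.5, 0.1, -0.5]
grip_width: 0.938
grip_force: 0.0
```

```bash
python3 -c "
from h import *
pose()"
```

```text
t 15.4 pos [ 616.7 -325.3  -17.6] toolz [-0.18   0.381 -0.907] tooly [ 0.91   0.415 -0.006] j [-0.72  1.19  0.59  0.17  1.76 -1.15] F [-0.5  0.1 -0.5]
```

Emit:
apply_moves([
  [80,[0,0,-3],[0,0,0]],
  [80,[0,0,-6],[0,0,0]],
  [62,[0,0,-6],[0,0,0]],
  [62,[0,0,-6],[0,0,0]],
  [62,[0,0,-6],[0,0,0]],
  [62,[0,0,-6],[0,0,0]],
], squeeze=25)

```text
time_s: 16.0
eef_pos: [616.2, -325.0, -24.8]
ee_rot: [-0.184, 0.528, 0.821, 0.114]
force: [-0.2, 0.7, -0.3]
grip_width: 0.724
grip_force: 0.0
```

Emit:
apply_moves([
  [50,[0,0,0],[0,0,0]],
  [50,[0,0,0],[0,0,0]],
  [50,[0,0,0],[0,0,0]],
  [50,[0,0,0],[0,0,0]],
  [50,[0,0,0],[0,0,0]],
], squeeze=25)

```text
time_s: 16.5
eef_pos: [616.2, -325.1, -24.6]
ee_rot: [-0.184, 0.528, 0.821, 0.114]
force: [0.5, -0.7, 2.9]
grip_width: 0.645
grip_force: 27.3
```

Emit:
apply_moves([
  [50,[0,0,5],[0,0,0]],
  [50,[0,0,20],[0,0,0]],
  [50,[0,0,50],[0,0,0]],
  [50,[0,0,90],[0,0,0]],
  [50,[0,0,130],[0,0,0]],
  [50,[0,0,150],[0,0,0]],
  [50,[0,0,150],[0,0,0]],
])

```text
time_s: 17.2
eef_pos: [617.0, -325.7, 129.6]
ee_rot: [-0.18, 0.528, 0.822, 0.114]
force: [-0.6, -0.9, -0.1]
grip_width: 0.648
grip_force: 26.9
```

```bash
python3 - <<'E'
from h import *
s,r=pose(); print(s['grip_width'],s['grip_force'])
im,d,ci=grab('wrist','w6'); P=cloud(ci,d)
T=r.inv().apply((P-s['eef_pos']).reshape(-1,3)).reshape(P.shape)
m=(im.min(2)>120)&(d<230)&(d>0)&(abs(T[...,1])<29)
q=T[m]; print(len(q),q.min(0).round(1),q.max(0).round(1)); 
A=np.c_[q[:,:2],np.ones(len(q))]; print('plane z=ax+by+c',np.linalg.lstsq(A,q[:,2],rcond=None)[0])
print(np.percentile(q,[1,50,99],axis=0).round(1))
# target final rotation
M=r.as_matrix()
E
```

```text
t 17.2 pos [ 617.  -325.7  129.6] toolz [-0.176  0.378 -0.909] tooly [ 0.91   0.416 -0.003] j [-0.72  1.08  0.44  0.19  2.01 -1.1 ] F [-0.6 -0.9 -0.1]
0.6475310040492352 26.945008635520935
18728 [-19.8 -29.  -71.3] [ 52.7  28.8 -13.5]
plane z=ax+by+c [ 4.66434888e-01 -5.55511357e-03 -4.00353349e+01]
[[-18.  -26.5 -48.3]
 [ 15.6   0.5 -32.9]
 [ 52.1  27.6 -15.2]]
```

```bash
cat >> h.py <<'E'
u=np.array([.0613,.998,0]); u/=np.linalg.norm(u); xs=np.array([u[1],-u[0],0]); UP=np.array([0,0,1.])
SLOT0=np.array([499.2,6.7,32])
def slot(k): return SLOT0+45*k*u
def plan(e,n,c,goal,ysign=1):
    """e,n,c: cart down-direction, window normal, centre in tool frame; goal: world centre"""
    s,r=pose()
    y=np.cross(n,e); Y=np.cross(u,-UP)
    Rf=np.c_[-UP,Y,u]@np.c_[e,y,n].T
    rf=Rn.from_matrix(Rf); p=goal-Rf@c
    print('toolz final',Rf[:,2].round(3),'tooly',Rf[:,1].round(3))
    print('shift',(p-s['eef_pos']).round(1),'rotvec',np.degrees((rf*r.inv()).as_rotvec()).round(2),'TCP',p.round(1))
    return p,rf
E
python3 - <<'E'
from h import *
a=np.radians(25)
e=np.array([np.cos(a),0,np.sin(a)]); n=np.array([np.sin(a),0,-np.cos(a)]); c=np.array([13.8,0,-27.1])
plan(e,n,c,slot(0)+UP*(40+70))
E
```

```text
t 17.2 pos [ 616.5 -325.2  126.6] toolz [-0.179  0.38  -0.907] tooly [ 0.91   0.415 -0.005] j [-0.72  1.09  0.44  0.19  2.01 -1.1 ] F [-0.6  0.4 -1. ]
toolz final [-0.056 -0.905 -0.423] tooly [ 0.998 -0.061  0.   ]
shift [-119.1  301.6   16.4] rotvec [-89.01 -16.77 -21.78] TCP [497.3 -23.6 143.1]
```

Emit:
apply_moves([
  [50,[-5,10,25],[-5.9,-1.1,-1.5]],
  [50,[-12,30,50],[-11.9,-2.2,-2.9]],
  [50,[-20,50,70],[-17.8,-3.4,-4.4]],
  [50,[-28,70,80],[-23.7,-4.5,-5.8]],
  [50,[-36,90,80],[-29.7,-5.6,-7.3]],
  [50,[-44,110,80],[-35.6,-6.7,-8.7]],
  [50,[-52,130,80],[-41.5,-7.8,-10.2]],
  [50,[-60,150,80],[-47.5,-8.9,-11.6]],
  [50,[-68,172,80],[-53.4,-10.1,-13.1]],
  [50,[-76,194,80],[-59.3,-11.2,-14.5]],
  [50,[-84,216,80],[-65.3,-12.3,-16]],
  [50,[-92,238,75],[-71.2,-13.4,-17.4]],
  [50,[-100,260,65],[-77.1,-14.5,-18.9]],
  [50,[-109,280,55],[-83.1,-15.7,-20.3]],
  [50,[-119,301,45],[-89,-16.8,-21.8]],
  [50,[-119,301,30],[-89,-16.8,-21.8]],
  [50,[-119,301,17],[-89,-16.8,-21.8]],
  [50,[-119,301,17],[-89,-16.8,-21.8]],
  [50,[-119,301,17],[-89,-16.8,-21.8]],
  [50,[-119,301,17],[-89,-16.8,-21.8]],
])

```text
time_s: 19.25
eef_pos: [497.5, -24.7, 143.0]
ee_rot: [0.367, 0.616, 0.577, -0.39]
force: [0.0, 0.3, -1.5]
grip_width: 0.642
grip_force: 27.0
```

```bash
python3 - <<'E'
from h import *
s,r=pose(); print(s['grip_width'],s['grip_force'])
E
```

```text
t 19.2 pos [497.5 -24.7 143. ] toolz [-0.056 -0.903 -0.426] tooly [ 0.998 -0.063  0.002] j [ 0.22  0.66  1.6  -1.06  1.49  0.74] F [ 0.   0.3 -1.5]
0.6424236435539837 26.965420246124268
```

```bash
python3 - <<'E'
from h import *
s,r=pose()
im,d,ci=grab('wrist','w7'); P=cloud(ci,d)
L=np.stack([(P-SLOT0)@xs,(P-SLOT0)@u,(P-SLOT0)@UP],-1)
m=(im.min(2)>120)&(L[...,2]>40)&(abs(L[...,1])<25)
q=L[m]; print('cart',len(q),np.percentile(q,[.5,50,99.5],axis=0).round(1).tolist())
A=np.c_[q[:,0],q[:,2],np.ones(len(q))]; print('face y=ax+bz+c',np.linalg.lstsq(A,q[:,1],rcond=None)[0].round(4))
mo=(im[...,2]>100)&(im[...,0]<70)&(abs(L[...,0])<30)&(L[...,1]<170)&(L[...,1]>-20)&(L[...,2]>24)
q=L[mo]; h,e=np.histogram(q[:,1],np.arange(-20,172,2)); print([(int(b),int(c)) for b,c in zip(e,h) if c>10]); print('x',np.percentile(q[:,0],[1,99]),np.median(q[:,2]))
E
```

```text
t 19.2 pos [497.5 -24.7 143. ] toolz [-0.056 -0.903 -0.426] tooly [ 0.998 -0.063  0.002] j [ 0.22  0.66  1.6  -1.06  1.49  0.74] F [ 0.   0.3 -1.5]
cart 18182 [[-27.3, 5.1, 71.4], [0.0, 7.0, 112.0], [27.4, 9.2, 149.3]]
face y=ax+bz+c [ 4.6000e-03 -5.1000e-03  7.5727e+00]
[(-14, 79), (-12, 141), (-10, 210), (-8, 66), (10, 121), (12, 212), (14, 214), (16, 228), (18, 237), (20, 241), (22, 261), (24, 259), (26, 286), (28, 300), (30, 290), (32, 318), (34, 390), (36, 351)]
x [-19.98899328  19.69028601] 25.219311379987147
```

View pics/w7.png

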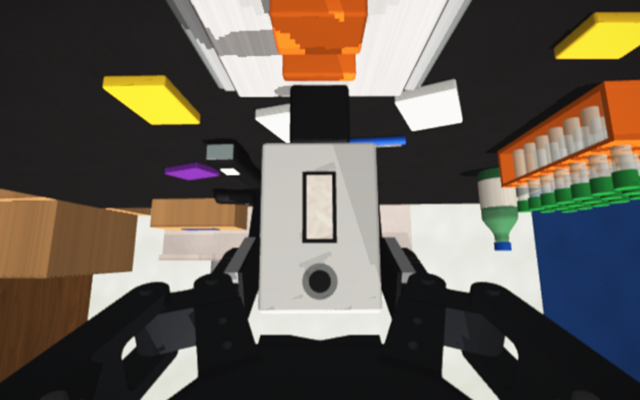

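Emit:
apply_moves([
  [50,[0,0,-15],[0,0,0]],
  [50,[0,0,-30],[0,0,0]],
  [50,[0,0,-40],[0,0,0]],
  [50,[0,0,-44],[0,0,0]],
  [50,[0,0,-48],[0,0,0]],
  [50,[0,0,-51],[0,0,0]],
  [50,[0,0,-54],[0,0,0]],
  [50,[0,0,-54],[0,0,0]],
])

```text
time_s: 20.1
eef_pos: [497.1, -24.0, 87.9]
ee_rot: [0.367, 0.615, 0.578, -0.391]
force: [-0.8, 0.2, -1.0]
grip_width: 0.651
grip_force: 27.0
```

Emit:
apply_moves([
  [50,[0,0,-3],[0,0,0]],
  [50,[0,0,-6],[0,0,0]],
  [50,[0,0,-9],[0,0,0]],
  [50,[0,0,-12],[0,0,0]],
  [50,[0,0,-14],[0,0,0]],
  [50,[0,0,-14],[0,0,0]],
])

```text
time_s: 20.7
eef_pos: [497.0, -24.0, 73.8]
ee_rot: [0.367, 0.615, 0.578, -0.391]
force: [-0.1, 0.5, -0.0]
grip_width: 0.646
grip_force: 27.0
```

Emit:
apply_moves([
  [50,[0,0,-1],[0,0,0]],
  [50,[0,0,-1],[0,0,0]],
  [62,[0,0,-1],[0,0,0]],
  [70,[0,0,-1],[0,0,0]],
  [75,[0,0,-1],[0,0,0]],
  [75,[0,0,-1],[0,0,0]],
  [75,[0,0,-1],[0,0,0]],
  [75,[0.6,9,4],[0,0,0]],
  [75,[1.5,25,12],[0,0,0]],
  [75,[3,50,24],[0,0,0]],
  [75,[5,80,50],[0,0,0]],
  [75,[5,80,90],[0,0,0]],
  [75,[5,80,130],[0,0,0]],
  [75,[5,80,130],[0,0,0]],
])

```text
time_s: 22.1
eef_pos: [503.3, 57.2, 209.1]
ee_rot: [0.369, 0.617, 0.577, -0.387]
force: [0.4, -0.4, -0.4]
grip_width: 0.88
grip_force: 0.0
```

```bash
python3 - <<'E'
from h import *
s,r=pose()
im,d,ci=grab('wrist','w8'); P=cloud(ci,d)
L=np.stack([(P-SLOT0)@xs,(P-SLOT0)@u,(P-SLOT0)@UP],-1)
m=(im.min(2)>120)&(L[...,2]>30)&(L[...,2]<120)&(abs(L[...,1])<25)&(abs(L[...,0])<35)
q=L[m]; print('cart',len(q),np.percentile(q,[.5,50,99.5],axis=0).round(1).tolist())
A=np.c_[q[:,0],q[:,2],np.ones(len(q))]; print('face y=ax+bz+c',np.linalg.lstsq(A,q[:,1],rcond=None)[0].round(4))
im,d,ci=grab('top'); P=cloud(ci,d); Z=P[...,2]
rects(im,P,(im.min(2)>140)&(Z>8)&(Z<16)&(P[...,1]<-100)&(P[...,0]>300),300,9000,'cart')
E
```

```text
t 22.1 pos [503.3  57.2 209.1] toolz [-0.052 -0.902 -0.428] tooly [ 0.998 -0.061  0.009] j [ 0.35  0.64  1.42 -0.99  1.69  0.63] F [ 0.4 -0.4 -0.4]
cart 4056 [[-28.4, -1.3, 30.3], [-0.7, 8.3, 56.7], [26.7, 10.3, 79.6]]
face y=ax+bz+c [ 7.40000e-03 -5.09000e-02  1.08369e+01]
cart 703 [360. 148.] ctr [ 606.2 -158.3] size [56.1 79.8] ang 24.1 z 11.6
cart 732 [375. 208.] ctr [ 457.5 -190. ] size [55.9 80.2] ang 16.7 z 11.7
```

```bash
python3 - <<'E'
from h import *
P=np.load('pics/top0.npz')['P']
im,d,ci=grab('top'); P=cloud(ci,d)
for x in range(420,620,15):
    print(x,[(y,round(float(np.nanmax(np.r_[P[...,2][(abs(P[...,0]-x)<7.5)&(abs(P[...,1]-y)<5)],-9])),0)) for y in range(-135,-30,10)])
E
```

```text
420 [(-135, 4.0), (-125, 5.0), (-115, 4.0), (-105, 2.0), (-95, 3.0), (-85, 22.0), (-75, 28.0), (-65, 27.0), (-55, 29.0), (-45, 28.0), (-35, 27.0)]
435 [(-135, 4.0), (-125, 2.0), (-115, 3.0), (-105, 5.0), (-95, 3.0), (-85, 23.0), (-75, 33.0), (-65, 33.0), (-55, 36.0), (-45, 35.0), (-35, 34.0)]
450 [(-135, 3.0), (-125, 4.0), (-115, 3.0), (-105, 4.0), (-95, 2.0), (-85, 26.0), (-75, 35.0), (-65, 35.0), (-55, 35.0), (-45, 35.0), (-35, 34.0)]
465 [(-135, 3.0), (-125, 3.0), (-115, 4.0), (-105, 5.0), (-95, 3.0), (-85, 22.0), (-75, 34.0), (-65, 35.0), (-55, 34.0), (-45, 34.0), (-35, 36.0)]
480 [(-135, 4.0), (-125, 2.0), (-115, 2.0), (-105, 4.0), (-95, 3.0), (-85, 22.0), (-75, 35.0), (-65, 80.0), (-55, 79.0), (-45, 35.0), (-35, 35.0)]
495 [(-135, 4.0), (-125, 4.0), (-115, 2.0), (-105, 3.0), (-95, 4.0), (-85, 22.0), (-75, 35.0), (-65, 82.0), (-55, 78.0), (-45, 35.0), (-35, 36.0)]
510 [(-135, 4.0), (-125, 3.0), (-115, 3.0), (-105, 3.0), (-95, 4.0), (-85, 23.0), (-75, 34.0), (-65, 79.0), (-55, 79.0), (-45, 35.0), (-35, 36.0)]
525 [(-135, 2.0), (-125, 4.0), (-115, 4.0), (-105, 3.0), (-95, 4.0), (-
[... 259 characters left out ...]
5, 3.0), (-105, 3.0), (-95, 20.0), (-85, 34.0), (-75, 35.0), (-65, 35.0), (-55, 36.0), (-45, 35.0), (-35, 34.0)]
570 [(-135, 17.0), (-125, 13.0), (-115, 4.0), (-105, 3.0), (-95, 20.0), (-85, 24.0), (-75, 29.0), (-65, 29.0), (-55, 30.0), (-45, 30.0), (-35, 30.0)]
585 [(-135, 17.0), (-125, 15.0), (-115, 3.0), (-105, 6.0), (-95, 18.0), (-85, 24.0), (-75, 23.0), (-65, 22.0), (-55, 20.0), (-45, 21.0), (-35, 21.0)]
600 [(-135, 15.0), (-125, 14.0), (-115, 16.0), (-105, 2.0), (-95, 3.0), (-85, 2.0), (-75, 4.0), (-65, 3.0), (-55, 4.0), (-45, 3.0), (-35, 3.0)]
615 [(-135, 16.0), (-125, 15.0), (-115, 15.0), (-105, 4.0), (-95, 3.0), (-85, 7.0), (-75, 3.0), (-65, 4.0), (-55, 4.0), (-45, 3.0), (-35, 3.0)]
```

```bash
cat >> h.py <<'E'
def grasp(ctr,ang,phi,off,hover,clear=3):
    a=np.radians(ang); p=np.radians(phi); w=np.array([np.cos(a),np.sin(a),0]); dd=np.array([-np.sin(a),np.cos(a),0])
    tz=np.sin(p)*dd-np.cos(p)*UP; R=np.c_[np.cross(w,tz),w,tz]
    G=np.array([*ctr,0])+off*dd; G[2]=clear+11*abs(np.sin(p)); t=G+35.5*tz+hover*UP
    s,r=pose(); print('TCP',t.round(1),'shift',(t-s['eef_pos']).round(1),'rotvec',np.degrees((Rn.from_matrix(R)*r.inv()).as_rotvec()).round(2),'toolz',tz.round(3))
E
python3 -c "
from h import *
grasp((605.2,-155.1),23.8,-30,18,90)"
```

```text
t 22.2 pos [501.8  56.3 203.7] toolz [-0.056 -0.903 -0.425] tooly [ 0.998 -0.062 -0.   ] j [ 0.35  0.65  1.43 -0.99  1.68  0.63] F [-0.  -0.3 -0.4]
TCP [ 605.1 -154.9   67.8] shift [ 103.3 -211.2 -135.9] rotvec [34.61  6.17 26.5 ] toolz [ 0.202 -0.457 -0.866]
```

Emit:
apply_moves([
  [80,[12,-25,20],[5.8,1,4.4]],
  [80,[24,-50,20],[11.6,2,8.8]],
  [80,[36,-75,20],[17.3,3,13.2]],
  [80,[48,-100,20],[23,4,17.6]],
  [80,[62,-128,20],[28.8,5,22]],
  [80,[78,-160,10],[34.6,6.2,26.5]],
  [80,[92,-190,-20],[34.6,6.2,26.5]],
  [80,[103,-211,-60],[34.6,6.2,26.5]],
  [80,[103,-211,-100],[34.6,6.2,26.5]],
  [80,[103,-211,-136],[34.6,6.2,26.5]],
  [80,[103,-211,-136],[34.6,6.2,26.5]],
  [80,[103,-211,-136],[34.6,6.2,26.5]],
  [80,[103,-211,-136],[34.6,6.2,26.5]],
])

```text
time_s: 23.55
eef_pos: [606.2, -155.0, 70.2]
ee_rot: [0.218, 0.528, 0.809, -0.141]
force: [0.1, 0.3, 0.0]
grip_width: 0.937
grip_force: 0.0
```

```bash
python3 - <<'E'
from h import *
im,d,ci=grab('wrist','w9'); P=cloud(ci,d); Z=P[...,2]
rects(im,P,(im.min(2)>140)&(Z>8)&(Z<16)&(P[...,1]<-95),800,20000,'cart')
grasp((605.2,-155.1),23.8,-30,18,0)
E
```

```text
cart 9514 [ 80. 119.] ctr [ 456. -186.] size [56.9 80.5] ang 16.5 z 11.3
cart 6916 [317. 159.] ctr [ 605.1 -154.9] size [55.9 79.9] ang 23.8 z 11.2
t 23.6 pos [ 606.2 -155.    70.3] toolz [ 0.205 -0.459 -0.865] tooly [0.915 0.403 0.003] j [-0.26  0.55  1.62 -0.63  0.72 -0.24] F [-1.1 -1.  -0.1]
TCP [ 605.1 -154.9  -22.2] shift [ -1.1   0.2 -92.6] rotvec [0.07 0.19 0.01] toolz [ 0.202 -0.457 -0.866]
```

Emit:
apply_moves([
  [80,[-0.7,0,-40],[0,0,0]],
  [80,[-0.7,0,-65],[0,0,0]],
  [80,[-0.7,0,-80],[0,0,0]],
  [80,[-0.7,0,-86],[0,0,0]],
  [80,[-0.7,0,-89],[0,0,0]],
  [70,[-0.7,0,-89],[0,0,0]],
  [62,[-0.7,0,-89],[0,0,0]],
  [62,[-0.7,0,-89],[0,0,0]],
  [62,[-0.7,0,-89],[0,0,0]],
], squeeze=25)

```text
time_s: 24.5
eef_pos: [604.7, -155.1, -20.4]
ee_rot: [0.217, 0.528, 0.809, -0.141]
force: [-0.4, -0.4, 0.5]
grip_width: 0.728
grip_force: 0.0
```

Emit:
apply_moves([
  [50,[0,0,0],[0,0,0]],
  [50,[0,0,0],[0,0,0]],
  [50,[0,0,0],[0,0,0]],
  [50,[0,0,0],[0,0,0]],
  [50,[0,0,0],[0,0,0]],
], squeeze=25)

```text
time_s: 25.0
eef_pos: [604.7, -155.0, -20.3]
ee_rot: [0.217, 0.528, 0.809, -0.141]
force: [-2.2, 1.7, 5.3]
grip_width: 0.647
grip_force: 26.3
```

Emit:
apply_moves([
  [50,[0,0,5],[0,0,0]],
  [50,[0,0,20],[0,0,0]],
  [50,[0,-10,50],[0,0,0]],
  [50,[0,-20,90],[0,0,0]],
  [50,[0,-20,130],[0,0,0]],
  [50,[0,-20,170],[0,0,0]],
  [50,[0,-20,180],[0,0,0]],
  [50,[0,-20,180],[0,0,0]],
])

```text
time_s: 25.8
eef_pos: [604.9, -175.1, 160.7]
ee_rot: [0.218, 0.528, 0.809, -0.141]
force: [-0.1, -0.1, -1.9]
grip_width: 0.641
grip_force: 26.6
```

```bash
cat >> h.py <<'E'
def heldcart(save):
    s,r=pose(); print('grip',s['grip_width'].round(3),s['grip_force'].round(1))
    im,d,ci=grab('wrist',save); P=cloud(ci,d)
    T=r.inv().apply((P-s['eef_pos']).reshape(-1,3)).reshape(P.shape)
    m=(im.min(2)>110)&(d<260)&(d>0)&(abs(T[...,1])<29)&(T[...,2]<20)
    n,l,st,_=cv2.connectedComponentsWithStats(m.astype(np.uint8)); k=1+np.argmax(st[1:,4]); q=T[l==k]
    A=np.c_[q[:,0],np.ones(len(q))]; co=np.linalg.lstsq(A,q[:,2],rcond=None)[0]
    g=abs(A@co-q[:,2])<1.5; co=np.linalg.lstsq(A[g],q[g,2],rcond=None)[0]; g=abs(A@co-q[:,2])<1.5
    print('slope deg',np.degrees(np.arctan(co[0])).round(1),'c',co[1].round(1),len(q),g.sum(),'x',np.percentile(q[g,0],[.2,99.8]).round(1),'y',np.percentile(q[g,1],[.5,99.5]).round(1))
E
python3 - <<'E'
from h import *
heldcart('w10')
E
```

```text
t 25.8 pos [ 604.9 -175.1  160.7] toolz [ 0.204 -0.458 -0.865] tooly [0.915 0.403 0.002] j [-0.3   0.44  1.54 -0.52  0.87 -0.43] F [-0.1 -0.1 -1.9]Traceback (most recent call last):
  File "<stdin>", line 2, in <module>
  File "h.py", line 46, in heldcart
    s,r=pose(); print('grip',s['grip_width'].round(3),s['grip_force'].round(1))
                             ^^^^^^^^^^^^^^^^^^^^^
AttributeError: 'float' object has no attribute 'round'
```

```bash
sed -i "s/print('grip'.*/print('grip',s['grip_width'],s['grip_force'])/" h.py; python3 - <<'E'
from h import *
heldcart('w10')
E
```

```text
t 25.8 pos [ 604.9 -175.1  160.7] toolz [ 0.204 -0.458 -0.865] tooly [0.915 0.403 0.002] j [-0.3   0.44  1.54 -0.52  0.87 -0.43] F [-0.1 -0.1 -1.9]
grip 0.6405766856532059 26.64045363664627
slope deg -29.0 c -35.7 11115 9011 x [-49.2  19.8] y [-26.5  27.8]
```

View pics/w10.png

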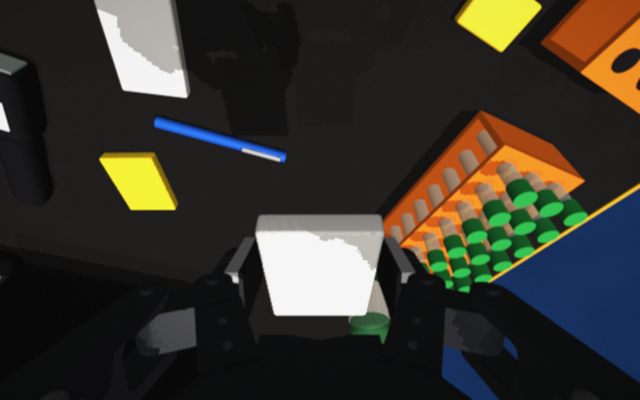

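```bash
python3 - <<'E'
from h import *
a=np.radians(29.5)
e=np.array([-np.cos(a),0,np.sin(a)]); n=np.array([np.sin(a),0,np.cos(a)]); c=np.array([-11.7,.5,-22.4])
plan(e,n,c,slot(3)+1.2*u+UP*(40+70))
E
```

```text
t 25.9 pos [ 604.1 -174.9  158.6] toolz [ 0.201 -0.458 -0.866] tooly [ 0.915  0.403 -0.   ] j [-0.3   0.44  1.54 -0.52  0.87 -0.43] F [ 0.   0.8 -0.2]
toolz final [ 0.053  0.869 -0.492] tooly [ 0.998 -0.061  0.   ]
shift [-95.5 342.8 -17.4] rotvec [ 89.77  16.02 -21.33] TCP [508.6 167.9 141.2]
```

Emit:
apply_moves([
  [50,[-3,8,40],[6,1.1,-1.4]],
  [50,[-6,16,80],[12,2.1,-2.8]],
  [50,[-12,40,105],[18,3.2,-4.3]],
  [50,[-18,65,115],[24,4.3,-5.7]],
  [50,[-25,90,115],[30,5.3,-7.1]],
  [50,[-32,115,115],[36,6.4,-8.5]],
  [50,[-39,140,115],[42,7.5,-9.9]],
  [50,[-46,165,115],[48,8.5,-11.4]],
  [50,[-53,190,115],[54,9.6,-12.8]],
  [50,[-60,215,115],[60,10.7,-14.2]],
  [50,[-67,240,115],[66,11.7,-15.6]],
  [50,[-74,265,115],[72,12.8,-17]],
  [50,[-81,290,115],[78,13.9,-18.4]],
  [50,[-88,316,115],[84,15,-19.9]],
  [50,[-95.5,343,115],[89.8,16,-21.3]],
  [50,[-95.5,343,90],[89.8,16,-21.3]],
  [50,[-95.5,343,60],[89.8,16,-21.3]],
  [50,[-95.5,343,60],[89.8,16,-21.3]],
  [50,[-95.5,343,60],[89.8,16,-21.3]],
])

```text
time_s: 27.75
eef_pos: [508.9, 168.0, 218.8]
ee_rot: [-0.346, 0.63, 0.591, 0.367]
force: [0.1, 0.2, 0.4]
grip_width: 0.645
grip_force: 27.1
```

```bash
cat >> h.py <<'E'
def where(save,k,zlo=40):
    s,r=pose(); print('grip',s['grip_width'],s['grip_force'])
    im,d,ci=grab(save[0]=='w' and 'wrist' or 'scene',save); P=cloud(ci,d); S=slot(k)
    L=np.stack([(P-S)@xs,(P-S)@u,(P-S)@UP],-1)
    m=(im.min(2)>90)&(L[...,2]>zlo)&(abs(L[...,1])<30)&(abs(L[...,0])<35)&(d>0)
    q=L[m]; print('cart',len(q),np.percentile(q,[.5,50,99.5],axis=0).round(1).tolist())
    q=q[abs(q[:,1]-np.median(q[:,1]))<2.5]
    A=np.c_[q[:,0],q[:,2],np.ones(len(q))]; print('face y=ax+bz+c',np.linalg.lstsq(A,q[:,1],rcond=None)[0].round(4))
    mo=(im[...,2]>100)&(im[...,0]<80)&(abs(L[...,0])<30)&(abs(L[...,1])<110)&(abs(L[...,2]-25.5)<2)
    h,e=np.histogram(L[mo][:,1],np.arange(-110,110,1)); print('blocks',[int(b) for b,c in zip(e,h) if c>8])
    print('x',np.percentile(L[mo][:,0],[1,99]))
E
python3 -c "
from h import *
where('w11',3)"
```

```text
t 27.8 pos [508.9 168.  218.8] toolz [ 0.053  0.869 -0.492] tooly [ 0.998 -0.062 -0.002] j [-0.39  0.4   1.73  0.97  1.55 -0.65] F [0.1 0.2 0.4]
grip 0.6447875228943621 27.090143859386444
cart 12552 [[-33.6, -28.9, 147.1], [-0.4, -3.8, 207.6], [33.2, 6.8, 230.6]]
face y=ax+bz+c [-6.0000e-04 -4.4000e-03 -2.9773e+00]
blocks []Traceback (most recent call last):
  File "<string>", line 3, in <module>
    where('w11',3)
    ~~~~~^^^^^^^^^
  File "h.py", line 64, in where
    print('x',np.percentile(L[mo][:,0],[1,99]))
              ~~~~~~~~~~~~~^^^^^^^^^^^^^^^^^^^
    return _quantile_unchecked(
        a, q, axis, out, overwrite_input, method, keepdims, weights)
    return _ureduce(a,
                    func=_quantile_ureduce_func,
    ...<5 lines>...
                    overwrite_input=overwrite_input,
                    method=method)
    r = func(a, **kwargs)
    result = _quantile(arr,
                       quantiles=q,
    ...<2 lines>...
                       out=out,
                       weights=wgt)
    slices_having_nans = np.isnan(arr[-1, ...])
                                  ~~~^^^^^^^^^
IndexError: index -1 is out of bounds for axis 0 with size 0
```

View pics/w11.png

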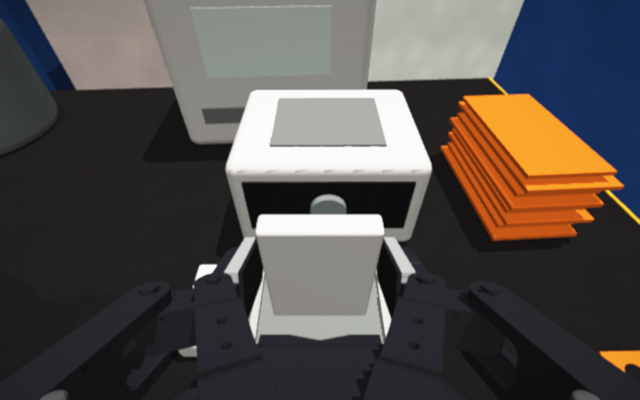

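Emit:
apply_moves([
  [50,[0,-0.8,-30],[0,0,0]],
  [50,[0,-0.8,-65],[0,0,0]],
  [50,[0,-0.8,-95],[0,0,0]],
  [50,[0,-0.8,-112],[0,0,0]],
  [50,[0,-0.8,-117],[0,0,0]],
  [50,[0,-0.8,-120],[0,0,0]],
  [50,[0,-0.8,-123],[0,0,0]],
  [50,[0,-0.8,-126],[0,0,0]],
  [50,[0,-0.8,-129],[0,0,0]],
  [50,[0,-0.8,-131],[0,0,0]],
  [50,[0,-0.8,-131],[0,0,0]],
])

```text
time_s: 28.9
eef_pos: [508.9, 167.2, 88.0]
ee_rot: [-0.345, 0.629, 0.592, 0.367]
force: [0.7, 0.1, -0.3]
grip_width: 0.645
grip_force: 27.1
```

Emit:
apply_moves([
  [50,[0,0,-3],[0,0,0]],
  [50,[0,0,-6],[0,0,0]],
  [50,[0,0,-9],[0,0,0]],
  [50,[0,0,-12],[0,0,0]],
  [50,[0,0,-14],[0,0,0]],
  [50,[0,0,-15.5],[0,0,0]],
  [50,[0,0,-15.5],[0,0,0]],
])

```text
time_s: 29.6
eef_pos: [509.0, 167.8, 74.7]
ee_rot: [-0.346, 0.628, 0.591, 0.369]
force: [-3.1, -1.1, 15.8]
grip_width: 0.642
grip_force: 27.8
```

Emit:
apply_moves([
  [50,[0,0,1.5],[0,0,0]],
  [50,[0,0,2],[0,0,0]],
  [50,[0,0,2],[0,0,0]],
])

```text
time_s: 29.9
eef_pos: [509.0, 167.3, 74.7]
ee_rot: [-0.345, 0.629, 0.592, 0.367]
force: [0.5, 0.0, 2.6]
grip_width: 0.647
grip_force: 27.2
```

```bash
python3 - <<'E'
from h import *
s,r=pose(); 
im,d,ci=grab('scene'); P=cloud(ci,d)
cv2.imwrite('pics/s12.png',cv2.resize(im[80:260,310:510],None,fx=3.3,fy=3.3,interpolation=2))
E
```

```text
t 29.9 pos [509.  167.3  74.7] toolz [ 0.054  0.869 -0.492] tooly [ 0.998 -0.062  0.001] j [-0.4   0.66  1.81  1.    1.36 -0.92] F [0.5 0.  2.6]
```

View pics/s12.png

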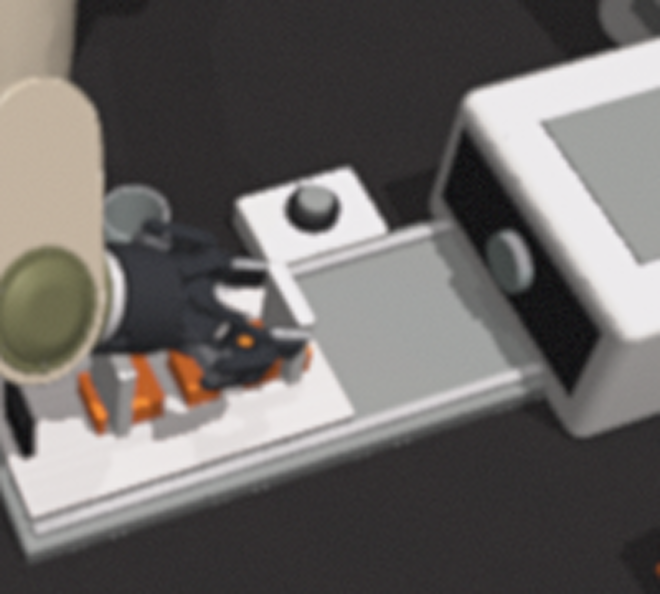

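Emit:
apply_moves([
  [58,[0,0,0],[0,0,0]],
  [64,[0,0,0],[0,0,0]],
  [70,[0,0,0],[0,0,0]],
  [75,[0,0,0],[0,0,0]],
  [75,[0,0,0],[0,0,0]],
  [75,[0,0,0],[0,0,0]],
  [75,[-0.5,-8.7,5],[0,0,0]],
  [75,[-1.5,-24,14],[0,0,0]],
  [75,[-3,-45,30],[0,0,0]],
  [75,[-3,-60,65],[0,0,0]],
  [75,[-3,-80,110],[0,0,0]],
  [75,[-3,-90,150],[0,0,0]],
  [75,[-3,-90,150],[0,0,0]],
  [75,[-3,-90,150],[0,0,0]],
])

```text
time_s: 31.35
eef_pos: [505.9, 76.1, 225.1]
ee_rot: [-0.344, 0.63, 0.592, 0.367]
force: [0.9, -0.5, -0.9]
grip_width: 0.88
grip_force: 0.0
```

```bash
python3 - <<'E'
from h import *
try: where('w13',3,30)
except Exception as e: print(e)
im,d,ci=grab('top'); P=cloud(ci,d); Z=P[...,2]
rects(im,P,(im.min(2)>140)&(Z>8)&(Z<16)&(P[...,1]<-95)&(P[...,0]>300),300,9000,'cart')
grasp((456.1,-186.1),16.2,-40,18,100)
E
```

```text
t 31.4 pos [505.9  76.1 225.1] toolz [ 0.056  0.868 -0.494] tooly [ 0.998 -0.063  0.002] j [-0.56  0.43  1.67  0.88  1.68 -0.71] F [ 0.9 -0.5 -0.9]
grip 0.8796856349642287 0.0
cart 1972 [[-27.5, -5.5, 30.5], [0.3, -4.3, 65.7], [27.8, 6.2, 81.2]]
face y=ax+bz+c [-1.9000e-03  8.8000e-03 -4.8531e+00]
blocks [-60, -59, -58, -57, -56, -36, -35, -34, -33, -32, -31, -30, -29, -28, -27, -26, -25, -24, -23, -22, -21, -20, -19, -18, -17, -16, -15, -14, -13, -12, -11, -10]
x [-19.99796175  19.31991584]
t 31.4 pos [505.5  77.1 223.9] toolz [ 0.053  0.869 -0.492] tooly [ 0.998 -0.062 -0.001] j [-0.56  0.43  1.67  0.88  1.68 -0.71] F [ 0.7  0.5 -0.7]
TCP [ 457.4 -190.7   82.9] shift [ -48.  -267.8 -141. ] rotvec [-100.29  -11.17   14.43] toolz [ 0.179 -0.617 -0.766]
```

Emit:
apply_moves([
  [80,[-4,-22,20],[-8.3,-0.9,1.2]],
  [80,[-8,-44,20],[-16.6,-1.8,2.4]],
  [80,[-12,-66,20],[-24.9,-2.8,3.6]],
  [80,[-16,-88,20],[-33.2,-3.7,4.8]],
  [80,[-20,-110,20],[-41.5,-4.6,6]],
  [80,[-24,-132,20],[-49.8,-5.5,7.2]],
  [80,[-28,-154,20],[-58.1,-6.5,8.4]],
  [80,[-32,-176,10],[-66.4,-7.4,9.6]],
  [80,[-36,-198,0],[-74.7,-8.3,10.7]],
  [80,[-40,-220,-30],[-83,-9.2,11.9]],
  [80,[-44,-244,-70],[-91.7,-10.2,13.2]],
  [80,[-48,-268,-110],[-100.3,-11.2,14.4]],
  [80,[-48,-268,-141],[-100.3,-11.2,14.4]],
  [80,[-48,-268,-141],[-100.3,-11.2,14.4]],
  [80,[-48,-268,-141],[-100.3,-11.2,14.4]],
  [80,[-48,-268,-141],[-100.3,-11.2,14.4]],
])

```text
time_s: 33.05
eef_pos: [457.9, -190.8, 83.5]
ee_rot: [0.273, 0.563, 0.752, -0.205]
force: [-0.5, -0.4, 0.1]
grip_width: 0.933
grip_force: 0.0
```

```bash
python3 - <<'E'
from h import *
im,d,ci=grab('wrist','w14'); P=cloud(ci,d); Z=P[...,2]
rects(im,P,(im.min(2)>140)&(Z>8)&(Z<16)&(P[...,1]<-95),800,20000,'cart')
grasp((456.1,-186.1),16.2,-40,18,0)
E
```

```text
cart 7022 [318. 128.] ctr [ 456.1 -186. ] size [56.2 81.2] ang 16.0 z 11.2
t 33.1 pos [ 458.4 -191.    84.3] toolz [ 0.181 -0.618 -0.765] tooly [0.96  0.28  0.001] j [-0.33  0.33  2.04 -1.11  0.63  0.28] F [-0.3 -0.4  0.7]
TCP [ 457.4 -190.7  -17.1] shift [  -0.9    0.2 -101.5] rotvec [ 0.05  0.05 -0.09] toolz [ 0.179 -0.617 -0.766]
```

Emit:
apply_moves([
  [80,[-0.7,0,-40],[0,0,0]],
  [80,[-0.7,0,-70],[0,0,0]],
  [80,[-0.7,0,-88],[0,0,0]],
  [80,[-0.7,0,-95],[0,0,0]],
  [80,[-0.7,0,-99],[0,0,0]],
  [70,[-0.7,0,-99],[0,0,0]],
  [62,[-0.7,0,-99],[0,0,0]],
  [62,[-0.7,0,-99],[0,0,0]],
  [62,[-0.7,0,-99],[0,0,0]],
], squeeze=25)

```text
time_s: 34.0
eef_pos: [472.2, -182.1, 7.0]
ee_rot: [0.253, 0.571, 0.754, -0.205]
force: [-0.1, -0.9, 0.2]
grip_width: 0.727
grip_force: 0.0
```

Emit:
apply_moves([
  [50,[0,0,0],[0,0,0]],
  [50,[0,0,0],[0,0,0]],
  [50,[0,0,0],[0,0,0]],
  [50,[0,0,0],[0,0,0]],
  [50,[0,0,0],[0,0,0]],
], squeeze=25)

```text
time_s: 34.5
eef_pos: [472.2, -182.0, 6.6]
ee_rot: [0.253, 0.571, 0.754, -0.205]
force: [0.2, 0.7, 0.0]
grip_width: 0.581
grip_force: 0.0
```

```bash
cat >> h.py <<'E'
def vert(t):
    R=np.c_[np.cross(xs,-UP),xs,-UP]; s,r=pose()
    print('shift',(np.array(t)-s['eef_pos']).round(1),'rotvec',np.degrees((Rn.from_matrix(R)*r.inv()).as_rotvec()).round(2))
E
python3 -c "
from h import *
vert(slot(0)+.8*u-.8*xs+UP*(148-32))"
```

```text
t 34.5 pos [ 472.2 -182.     6.6] toolz [ 0.147 -0.597 -0.788] tooly [ 0.964  0.264 -0.021] j [-0.3   0.53  2.01 -1.23  0.59  0.48] F [0.2 0.7 0. ]
shift [ 26.3 189.6 141.4] rotvec [ 38.03   2.78 -18.55]
```

Emit:
apply_moves([
  [60,[0,0,50],[0,0,0]],
  [75,[0,0,100],[0,0,0]],
  [75,[0,0,150],[0,0,0]],
  [75,[0,0,200],[0,0,0]],
  [75,[0,0,230],[0,0,0]],
  [75,[0,0,230],[0,0,0]],
  [75,[0,0,230],[0,0,0]],
  [75,[0,0,230],[0,0,0]],
])

```text
time_s: 35.3
eef_pos: [471.6, -181.8, 235.1]
ee_rot: [0.251, 0.571, 0.754, -0.205]
force: [-0.0, 0.2, 0.1]
grip_width: 0.877
grip_force: 0.0
```

```bash
python3 -c "
from h import *
vert(slot(0)+.8*u-.8*xs+UP*(148-32))"
```

```text
t 35.3 pos [ 471.6 -181.8  235.1] toolz [ 0.145 -0.597 -0.789] tooly [ 0.964  0.264 -0.023] j [-0.3   0.13  1.8  -0.7   0.96 -0.24] F [-0.   0.2  0.1]
shift [ 26.9 189.4 -87.1] rotvec [ 37.96   2.65 -18.59]
```

Emit:
apply_moves([
  [75,[5,35,0],[7.6,0.5,-3.7]],
  [75,[10,70,0],[15.2,1.1,-7.4]],
  [75,[16,110,0],[22.8,1.6,-11.2]],
  [75,[22,150,0],[30.4,2.1,-14.9]],
  [75,[27,189.4,0],[38,2.6,-18.6]],
  [75,[27,189.4,-40],[38,2.6,-18.6]],
  [75,[27,189.4,-70],[38,2.6,-18.6]],
  [75,[27,189.4,-87],[38,2.6,-18.6]],
  [75,[27,189.4,-87],[38,2.6,-18.6]],
  [75,[27,189.4,-87],[38,2.6,-18.6]],
])

```text
time_s: 36.3
eef_pos: [499.1, 7.3, 149.5]
ee_rot: [0.001, 0.729, 0.684, 0.0]
force: [0.3, -0.8, -0.3]
grip_width: 0.875
grip_force: 0.0
```

```bash
python3 - <<'E'
from h import *
vert(slot(0)+.8*u-.8*xs+UP*(58-32))
im,d,ci=grab('wrist','w15'); P=cloud(ci,d)
L=np.stack([(P-SLOT0)@xs,(P-SLOT0)@u,(P-SLOT0)@UP],-1)
for k in (0,3):
    m=(im.min(2)>90)&(L[...,2]>70)&(L[...,2]<90)&(abs(L[...,1]-45*k)<20)&(abs(L[...,0])<35)
    q=L[m]; print(k,len(q), np.percentile(q,[1,99],axis=0).round(1).tolist() if len(q) else '')
mo=(im[...,2]>100)&(im[...,0]<80)&(abs(L[...,0])<30)&(abs(L[...,2]-25.5)<2)
h,e=np.histogram(L[mo][:,1],np.arange(-20,160,1)); print('blocks',[int(b) for b,c in zip(e,h) if c>8])
E
```

```text
t 36.3 pos [499.1   7.3 149.5] toolz [ 0.001 -0.001 -1.   ] tooly [ 0.998 -0.063  0.001] j [-0.22  0.3   1.65 -0.    1.18 -0.16] F [ 0.3 -0.8 -0.3]
shift [ -0.7   0.2 -91.5] rotvec [0.06 0.08 0.12]
0 1498 [[-27.7, -2.5, 70.9], [26.4, 9.0, 80.8]]
3 469 [[-27.2, 130.2, 74.7], [26.9, 132.5, 80.9]]
blocks [9, 10, 11, 12, 13, 14, 15, 16, 17, 18, 19, 20, 21, 22, 23, 24, 25, 26, 27, 28, 29, 30, 31, 32, 33, 34, 35, 36, 37, 55, 56, 57, 58, 59, 60, 61, 62, 63, 64, 65, 66, 67, 68, 69, 70, 71, 72, 73, 74, 75, 76, 77, 78, 79, 80, 81, 99, 100, 101, 102, 103, 104, 105, 106, 107, 108, 109, 110, 111, 112, 113, 114, 115, 116, 117, 118, 119, 120, 121, 122, 123, 124, 125, 126, 127]
```

Emit:
apply_moves([
  [75,[-0.5,1.5,-30],[0,0,0]],
  [75,[-0.5,1.5,-60],[0,0,0]],
  [75,[-0.5,1.5,-80],[0,0,0]],
  [75,[-0.5,1.5,-88],[0,0,0]],
  [75,[-0.5,1.5,-90],[0,0,0]],
  [62,[-0.5,1.5,-90],[0,0,0]],
  [62,[-0.5,1.5,-90],[0,0,0]],
  [62,[-0.5,1.5,-90],[0,0,0]],
  [50,[-0.5,1.5,-90],[0,0,0]],
  [50,[-0.5,1.5,-90],[0,0,0]],
  [50,[-0.5,1.5,-90],[0,0,0]],
  [50,[-0.5,1.5,-90],[0,0,0]],
  [50,[-0.5,1.5,-90],[0,0,0]],
], squeeze=25)

```text
time_s: 37.65
eef_pos: [499.1, 8.8, 60.5]
ee_rot: [0.002, 0.729, 0.684, 0.001]
force: [-2.7, 0.9, 5.6]
grip_width: 0.651
grip_force: 26.2
```

Lift 42 mm, move 90 mm along the row to slot 2, and lower.

Emit:
apply_moves([
  [50,[0,0,5],[0,0,0]],
  [50,[0,0,15],[0,0,0]],
  [50,[0,0,30],[0,0,0]],
  [50,[0,0,42],[0,0,0]],
  [50,[1.2,20,42],[0,0,0]],
  [50,[2.8,45,42],[0,0,0]],
  [50,[4.3,70,42],[0,0,0]],
  [50,[5.5,89.8,42],[0,0,0]],
  [50,[5.5,89.8,42],[0,0,0]],
  [50,[5.5,89.8,42],[0,0,0]],
  [50,[5.5,89.8,32],[0,0,0]],
  [50,[5.5,89.8,24],[0,0,0]],
  [50,[5.5,89.8,20],[0,0,0]],
  [50,[5.5,89.8,16],[0,0,0]],
  [50,[5.5,89.8,16],[0,0,0]],
])

```text
time_s: 39.15
eef_pos: [503.9, 98.5, 75.0]
ee_rot: [0.001, 0.729, 0.684, 0.0]
force: [-0.7, -0.9, -0.4]
grip_width: 0.65
grip_force: 27.0
```

```bash
python3 - <<'E'
from h import *
s,r=pose(); print(s['grip_width'],s['grip_force'])
im,d,ci=grab('wrist','w16')
E
```

```text
t 39.1 pos [503.9  98.5  75. ] toolz [ 0.002 -0.001 -1.   ] tooly [ 0.998 -0.063  0.002] j [-0.03  0.43  1.7  -0.    1.02  0.03] F [-0.7 -0.9 -0.4]
0.6501579208336583 26.97428673505783
```

Emit:
apply_moves([
  [50,[0,0,-4],[0,0,0]],
  [50,[0,0,-8],[0,0,0]],
  [50,[0,0,-12],[0,0,0]],
  [50,[0,0,-14],[0,0,0]],
  [50,[0,0,-14],[0,0,0]],
])

```text
time_s: 39.7
eef_pos: [504.0, 98.7, 61.3]
ee_rot: [0.001, 0.729, 0.684, 0.0]
force: [-0.1, 0.6, -0.9]
grip_width: 0.646
grip_force: 27.0
```

Emit:
apply_moves([
  [58,[0,0,0],[0,0,0]],
  [64,[0,0,0],[0,0,0]],
  [70,[0,0,0],[0,0,0]],
  [75,[0,0,0],[0,0,0]],
  [75,[0,0,0],[0,0,0]],
  [75,[0,0,0],[0,0,0]],
  [75,[0,0,20],[0,0,0]],
  [75,[0,0,60],[0,0,0]],
  [75,[0,0,100],[0,0,0]],
  [75,[0,0,140],[0,0,0]],
  [75,[0,0,140],[0,0,0]],
  [75,[0,0,140],[0,0,0]],
])

```text
time_s: 40.9
eef_pos: [504.3, 98.7, 201.9]
ee_rot: [0.002, 0.729, 0.684, 0.001]
force: [0.9, -0.1, -1.2]
grip_width: 0.877
grip_force: 0.0
```

```bash
python3 - <<'E'
from h import *
im,d,ci=grab('wrist','w17'); P=cloud(ci,d)
L=np.stack([(P-SLOT0)@xs,(P-SLOT0)@u,(P-SLOT0)@UP],-1)
for k in (0,1,2,3):
    m=(im.min(2)>90)&(L[...,2]>70)&(L[...,2]<90)&(abs(L[...,1]-45*k)<20)&(abs(L[...,0])<35)
    q=L[m]; print(k,len(q), np.percentile(q,[1,99],axis=0).round(1).tolist() if len(q) else '')
im,d,ci=grab('top'); P=cloud(ci,d); Z=P[...,2]
rects(im,P,(im.min(2)>140)&(Z>8)&(Z<16)&(P[...,1]<-95)&(P[...,0]>300),300,9000,'cart')
grasp((456.1,-186.0),16.0,-25,18,110)
E
```

```text
0 0 
1 0 
2 961 [[-28.2, 87.7, 71.5], [25.8, 99.0, 80.8]]
3 1006 [[-27.6, 131.5, 75.2], [27.2, 142.7, 80.9]]
cart 717 [375. 208.] ctr [ 457.5 -190. ] size [55.5 80.2] ang 16.1 z 11.6
t 41.0 pos [503.6  98.7 200.4] toolz [ 0.    -0.001 -1.   ] tooly [ 0.998 -0.063  0.   ] j [-0.03  0.29  1.54 -0.    1.32  0.03] F [ 0.   1.  -0.2]
TCP [ 455.3 -183.1   85.5] shift [ -48.3 -281.8 -115. ] rotvec [-24.92  -2.68  19.31] toolz [ 0.116 -0.406 -0.906]
```

Emit:
apply_moves([
  [80,[-7,-40,15],[-3.6,-0.4,2.8]],
  [80,[-14,-80,15],[-7.1,-0.8,5.5]],
  [80,[-21,-120,15],[-10.7,-1.1,8.3]],
  [80,[-28,-160,15],[-14.2,-1.5,11]],
  [80,[-35,-200,0],[-17.8,-1.9,13.8]],
  [80,[-42,-245,-30],[-21.4,-2.3,16.5]],
  [80,[-48,-282,-60],[-24.9,-2.7,19.3]],
  [80,[-48,-282,-90],[-24.9,-2.7,19.3]],
  [80,[-48,-282,-115],[-24.9,-2.7,19.3]],
  [80,[-48,-282,-115],[-24.9,-2.7,19.3]],
  [80,[-48,-282,-115],[-24.9,-2.7,19.3]],
])

```text
time_s: 42.1
eef_pos: [456.1, -183.2, 86.6]
ee_rot: [0.173, 0.587, 0.78, -0.129]
force: [0.9, 0.2, 0.4]
grip_width: 0.936
grip_force: 0.0
```

```bash
python3 - <<'E'
from h import *
im,d,ci=grab('wrist','w18'); P=cloud(ci,d); Z=P[...,2]
rects(im,P,(im.min(2)>140)&(Z>8)&(Z<16)&(P[...,1]<-95),800,20000,'cart')
grasp((456.1,-186.1),16.0,-25,18,0)
E
```

```text
cart 6427 [318. 157.] ctr [ 456.  -185.9] size [56.1 80.4] ang 16.0 z 11.2
t 42.1 pos [ 456.6 -183.3   87.4] toolz [ 0.12  -0.405 -0.906] tooly [0.961 0.277 0.003] j [-0.43  0.29  1.95 -0.53  0.67 -0.33] F [-0.4  0.4  1.1]
TCP [ 455.3 -183.2  -24.5] shift [-1.400e+00  1.000e-01 -1.119e+02] rotvec [-0.04  0.16 -0.08] toolz [ 0.116 -0.406 -0.906]
```

Emit:
apply_moves([
  [80,[-0.7,0,-40],[0,0,0]],
  [80,[-0.7,0,-75],[0,0,0]],
  [80,[-0.7,0,-97],[0,0,0]],
  [80,[-0.7,0,-105],[0,0,0]],
  [80,[-0.7,0,-109],[0,0,0]],
  [70,[-0.7,0,-109],[0,0,0]],
  [64,[-0.7,0,-109],[0,0,0]],
  [64,[-0.7,0,-109],[0,0,0]],
  [64,[-0.7,0,-109],[0,0,0]],
], squeeze=25)

```text
time_s: 43.05
eef_pos: [455.8, -183.4, -21.8]
ee_rot: [0.174, 0.587, 0.78, -0.129]
force: [0.4, -0.2, -0.1]
grip_width: 0.748
grip_force: 0.0
```

```bash
python3 - <<'E'
from h import *
grasp((456.0,-185.9),16.0,-25,18,0)
E
```

```text
t 43.0 pos [ 455.8 -183.4  -21.8] toolz [ 0.12  -0.406 -0.906] tooly [0.961 0.277 0.003] j [-0.44  0.51  2.02 -0.83  0.44  0.01] F [ 0.4 -0.2 -0.1]
TCP [ 455.2 -183.   -24.5] shift [-0.6  0.4 -2.8] rotvec [-0.03  0.18 -0.05] toolz [ 0.116 -0.406 -0.906]
```

Emit:
apply_moves([
  [64,[0,0,-1.5],[0,0,0]],
  [50,[0,0,-1.5],[0,0,0]],
  [50,[0,0,-1.5],[0,0,0]],
  [50,[0,0,-1.5],[0,0,0]],
  [50,[0,0,-1.5],[0,0,0]],
  [50,[0,0,-1.5],[0,0,0]],
  [50,[0,0,-1.5],[0,0,0]],
], squeeze=25)

```text
time_s: 43.75
eef_pos: [455.5, -183.3, -23.7]
ee_rot: [0.174, 0.587, 0.78, -0.129]
force: [-1.6, 3.9, 4.9]
grip_width: 0.649
grip_force: 26.2
```

Emit:
apply_moves([
  [50,[0,0,5],[0,0,0]],
  [50,[0,0,20],[0,0,0]],
  [50,[10,-10,50],[0,0,0]],
  [50,[20,-20,90],[0,0,0]],
  [50,[20,-20,130],[0,0,0]],
  [50,[20,-20,170],[0,0,0]],
  [50,[20,-20,190],[0,0,0]],
  [50,[20,-20,190],[0,0,0]],
])

```text
time_s: 44.55
eef_pos: [476.6, -203.8, 169.2]
ee_rot: [0.176, 0.587, 0.779, -0.128]
force: [0.6, -0.7, -0.2]
grip_width: 0.646
grip_force: 26.9
```

```bash
python3 - <<'E'
from h import *
heldcart('w19')
E
```

```text
t 44.5 pos [ 476.6 -203.8  169.2] toolz [ 0.124 -0.407 -0.905] tooly [0.961 0.277 0.007] j [-0.46  0.21  1.8  -0.42  0.87 -0.51] F [ 0.6 -0.7 -0.2]
grip 0.6460297616153098 26.935551166534424
slope deg -24.3 c -38.1 12322 10656 x [-53.2  19.3] y [-26.9  27.5]
```

```bash
python3 - <<'E'
from h import *
a=np.radians(24.7)
e=np.array([-np.cos(a),0,np.sin(a)]); n=np.array([np.sin(a),0,np.cos(a)]); c=np.array([-14.5,.3,-24.8])
plan(e,n,c,slot(1)+0.5*u+UP*(40+70))
E
```

```text
t 44.6 pos [ 475.7 -203.4  166.9] toolz [ 0.12  -0.406 -0.906] tooly [0.961 0.277 0.004] j [-0.46  0.21  1.8  -0.42  0.87 -0.5 ] F [-0.7 -0.7 -1.2]
toolz final [ 0.056  0.907 -0.418] tooly [ 0.998 -0.061  0.   ]
shift [ 27.7 284.  -22.1] rotvec [ 90.12  10.08 -15.15] TCP [503.4  80.7 144.8]
```

Emit:
apply_moves([
  [50,[2,10,30],[6,0.7,-1]],
  [50,[4,25,60],[12,1.3,-2]],
  [50,[6,45,80],[18,2,-3]],
  [50,[8,65,80],[24,2.7,-4]],
  [50,[10,85,80],[30,3.4,-5]],
  [50,[12,105,80],[36,4,-6.1]],
  [50,[14,125,80],[42,4.7,-7.1]],
  [50,[16,145,80],[48,5.4,-8.1]],
  [50,[18,165,80],[54,6,-9.1]],
  [50,[20,185,80],[60,6.7,-10.1]],
  [50,[22,205,80],[66,7.4,-11.1]],
  [50,[24,225,80],[72,8.1,-12.1]],
  [50,[25,245,80],[78,8.7,-13.1]],
  [50,[27,265,70],[84,9.4,-14.1]],
  [50,[27.7,284,50],[90.1,10.1,-15.2]],
  [50,[27.7,284,20],[90.1,10.1,-15.2]],
  [50,[27.7,284,-10],[90.1,10.1,-15.2]],
  [50,[27.7,284,-10],[90.1,10.1,-15.2]],
  [50,[27.7,284,-10],[90.1,10.1,-15.2]],
])

```text
time_s: 46.5
eef_pos: [503.1, 80.8, 156.1]
ee_rot: [-0.371, 0.613, 0.576, 0.393]
force: [-0.2, 0.1, 0.3]
grip_width: 0.644
grip_force: 27.1
```

```bash
python3 - <<'E'
from h import *
try: where('w20',1)
except Exception as e: print(e)
E
```

```text
t 46.5 pos [503.1  80.8 156.1] toolz [ 0.054  0.908 -0.416] tooly [ 0.998 -0.061 -0.003] j [-0.57  0.57  1.74  0.91  1.62 -0.87] F [-0.2  0.1  0.3]
grip 0.6437428183854865 27.13182181119919
cart 13733 [[-33.9, -29.3, 80.8], [-0.7, -4.7, 139.0], [32.8, 5.9, 163.0]]
face y=ax+bz+c [ 2.7000e-03 -2.5000e-03 -4.3552e+00]
blocks [15, 16, 17, 18, 19, 20, 21, 22, 23]
x [-20.04139345  19.32140356]
```

Emit:
apply_moves([
  [50,[0,-0.5,-20],[0,0,0]],
  [50,[0,-0.5,-38],[0,0,0]],
  [50,[0,-0.5,-48],[0,0,0]],
  [50,[0,-0.5,-52],[0,0,0]],
  [50,[0,-0.5,-55],[0,0,0]],
  [50,[0,-0.5,-58],[0,0,0]],
  [50,[0,-0.5,-61],[0,0,0]],
  [50,[0,-0.5,-64],[0,0,0]],
  [50,[0,-0.5,-64],[0,0,0]],
])

```text
time_s: 47.45
eef_pos: [503.1, 80.2, 92.0]
ee_rot: [-0.37, 0.613, 0.577, 0.393]
force: [0.1, -0.0, 0.4]
grip_width: 0.643
grip_force: 27.2
```

Emit:
apply_moves([
  [50,[0,0,-3],[0,0,0]],
  [50,[0,0,-6],[0,0,0]],
  [50,[0,0,-9],[0,0,0]],
  [50,[0,0,-11],[0,0,0]],
  [50,[0,0,-12.5],[0,0,0]],
  [50,[0,0,-12.5],[0,0,0]],
])

```text
time_s: 48.05
eef_pos: [503.2, 80.2, 79.5]
ee_rot: [-0.37, 0.613, 0.577, 0.393]
force: [0.5, 0.4, -1.0]
grip_width: 0.644
grip_force: 27.2
```

Down a touch more, then release and back out along the tool axis.

Emit:
apply_moves([
  [50,[0,0,-1],[0,0,0]],
  [50,[0,0,-2],[0,0,0]],
  [50,[0,0,-2],[0,0,0]],
])

```text
time_s: 48.35
eef_pos: [503.2, 80.2, 77.7]
ee_rot: [-0.37, 0.613, 0.577, 0.393]
force: [0.2, -0.5, 1.3]
grip_width: 0.644
grip_force: 27.2
```

Emit:
apply_moves([
  [58,[0,0,0],[0,0,0]],
  [64,[0,0,0],[0,0,0]],
  [70,[0,0,0],[0,0,0]],
  [75,[0,0,0],[0,0,0]],
  [75,[0,0,0],[0,0,0]],
  [75,[0,0,0],[0,0,0]],
  [75,[-0.5,-9,4.2],[0,0,0]],
  [75,[-1.6,-27,13],[0,0,0]],
  [75,[-3,-52,26],[0,0,0]],
  [75,[-4,-70,60],[0,0,0]],
  [75,[-4,-80,105],[0,0,0]],
  [75,[-4,-80,140],[0,0,0]],
  [75,[-4,-80,140],[0,0,0]],
  [75,[-4,-80,140],[0,0,0]],
])

```text
time_s: 49.75
eef_pos: [499.1, -0.2, 217.8]
ee_rot: [-0.37, 0.613, 0.577, 0.393]
force: [-0.9, -0.2, 0.4]
grip_width: 0.88
grip_force: 0.0
```

```bash
python3 - <<'E'
from h import *
try: where('w21',1,30)
except Exception as e: print(e)
vert(slot(0)-67.5*u+u+UP*(210-32))
E
```

```text
t 49.8 pos [ 4.991e+02 -2.000e-01  2.178e+02] toolz [ 0.055  0.907 -0.418] tooly [ 0.998 -0.06  -0.   ] j [-0.7   0.52  1.61  0.85  1.81 -0.8 ] F [-0.9 -0.2  0.4]
grip 0.8798577164928596 0.0
cart 2361 [[-28.3, -6.3, 30.6], [-1.0, -4.9, 65.3], [26.7, 6.3, 81.1]]
face y=ax+bz+c [ 0.0064  0.0135 -5.7991]
blocks [-35, -34, -33, -32, -31, -30, -29, -28, -27, -26, -25, -24, -23, -22, -21, -20, -19, -18, -17, -16, -15, -14, -13, -12, -11, -10]
x [-20.1084655   19.60621573]
t 49.8 pos [498.9   0.  217.2] toolz [ 0.054  0.907 -0.417] tooly [ 0.998 -0.06  -0.002] j [-0.7   0.53  1.61  0.85  1.81 -0.8 ] F [ 0.3 -0.6  0.3]
shift [ -3.8 -59.7  -7.2] rotvec [-6.522e+01  3.890e+00  1.000e-02]
```

View pics/w21.png

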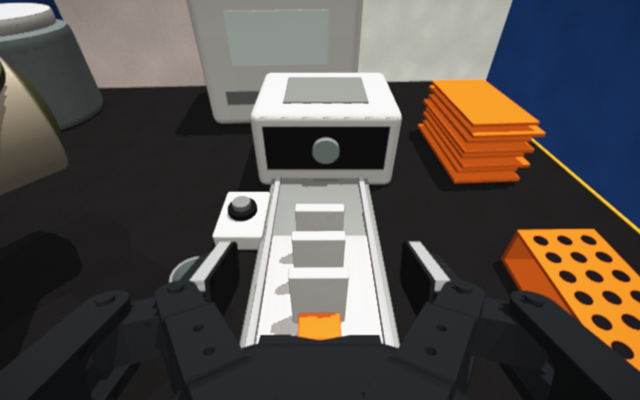

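Emit:
apply_moves([
  [75,[-0.5,-8,0],[-8.2,0.5,0]],
  [75,[-1,-15,0],[-16.3,1,0]],
  [75,[-1.5,-23,0],[-24.5,1.5,0]],
  [75,[-2,-30,0],[-32.6,2,0]],
  [75,[-2.5,-38,0],[-40.8,2.4,0]],
  [75,[-3,-45,0],[-49,2.9,0]],
  [75,[-3.5,-53,0],[-57,3.4,0]],
  [75,[-3.8,-60.7,0],[-65.2,3.9,0]],
  [75,[-3.8,-60.7,-40],[-65.2,3.9,0]],
  [75,[-3.8,-60.7,-67],[-65.2,3.9,0]],
  [75,[-3.8,-60.7,-67],[-65.2,3.9,0]],
  [75,[-3.8,-60.7,-67],[-65.2,3.9,0]],
])

```text
time_s: 51.0
eef_pos: [495.4, -60.6, 150.6]
ee_rot: [-0.001, 0.728, 0.685, -0.0]
force: [0.0, 0.1, -0.2]
grip_width: 0.878
grip_force: 0.0
```

```bash
python3 - <<'E'
from h import *
im,d,ci=grab('wrist','w22'); P=cloud(ci,d); Z=P[...,2]
rects(im,P,(im.max(2)<70)&(Z>73)&(Z<82)&(abs(P[...,1]+61)<25)&(abs(P[...,0]-495)<40),20,5000,'handle')
vert([495.1,-61.5,16])
E
```

```text
handle 760 [319. 197.] ctr [494.9 -58.9] size [11.5 42. ] ang 86.5 z 77.1
t 51.0 pos [495.9 -60.9 151.5] toolz [ 0.001 -0.    -1.   ] tooly [ 0.998 -0.061  0.001] j [-0.36  0.3   1.65  0.    1.19 -0.3 ] F [ 0.2 -0.2 -0. ]
shift [  -0.8   -0.6 -135.5] rotvec [ 0.    0.04 -0.03]
```

Emit:
apply_moves([
  [70,[-0.5,1,-45],[0,0,0]],
  [70,[-0.5,1,-85],[0,0,0]],
  [70,[-0.5,1,-115],[0,0,0]],
  [70,[-0.5,1,-130],[0,0,0]],
  [70,[-0.5,1,-134],[0,0,0]],
  [60,[-0.5,1,-134],[0,0,0]],
  [50,[-0.5,1,-134],[0,0,0]],
  [38,[-0.5,1,-134],[0,0,0]],
  [38,[-0.5,1,-134],[0,0,0]],
  [38,[-0.5,1,-134],[0,0,0]],
  [38,[-0.5,1,-134],[0,0,0]],
  [38,[-0.5,1,-134],[0,0,0]],
  [38,[-0.5,1,-134],[0,0,0]],
], squeeze=28)

```text
time_s: 52.35
eef_pos: [495.3, -59.8, 18.2]
ee_rot: [0.001, 0.728, 0.685, 0.0]
force: [-3.8, -1.1, 6.7]
grip_width: 0.509
grip_force: 28.6
```

Emit:
apply_moves([
  [38,[0,0.7,0],[0,0,0]],
  [38,[0.1,2,0],[0,0,0]],
  [38,[0.2,4,0],[0,0,0]],
  [38,[0.4,6,0],[0,0,0]],
  [38,[0.5,8,0],[0,0,0]],
  [38,[0.6,10,0],[0,0,0]],
  [38,[0.7,12,0],[0,0,0]],
  [38,[0.9,14,0],[0,0,0]],
  [38,[1,16,0],[0,0,0]],
  [38,[1.1,18,0],[0,0,0]],
  [38,[1.2,20,0],[0,0,0]],
  [38,[1.3,22,0],[0,0,0]],
  [38,[1.5,24,0],[0,0,0]],
  [38,[1.6,26,0],[0,0,0]],
  [38,[1.7,28,0],[0,0,0]],
  [38,[1.8,30,0],[0,0,0]],
  [38,[2,32,0],[0,0,0]],
  [38,[2.1,34,0],[0,0,0]],
  [38,[2.2,36,0],[0,0,0]],
  [38,[2.3,38,0],[0,0,0]],
])

```text
time_s: 54.35
eef_pos: [497.6, -22.2, 18.1]
ee_rot: [0.001, 0.728, 0.685, 0.0]
force: [-4.0, -3.3, 6.1]
grip_width: 0.51
grip_force: 28.6
```

```bash
python3 - <<'E'
from h import *
pose(); im,d,ci=grab('wrist','w23')
E
```

```text
t 54.4 pos [497.6 -22.2  18.1] toolz [ 0.001 -0.001 -1.   ] tooly [ 0.998 -0.06   0.001] j [-0.28  0.49  1.79 -0.    0.87 -0.22] F [-4.  -3.3  6.1]
```

Emit:
apply_moves([
  [38,[0.1,2,0],[0,0,0]],
  [38,[0.2,4,0],[0,0,0]],
  [38,[0.4,6,0],[0,0,0]],
  [38,[0.5,8,0],[0,0,0]],
  [38,[0.6,10,0],[0,0,0]],
  [38,[0.7,12,0],[0,0,0]],
  [38,[0.9,14,0],[0,0,0]],
  [38,[1,16,0],[0,0,0]],
  [38,[1.1,18,0],[0,0,0]],
  [38,[1.2,20,0],[0,0,0]],
  [38,[1.3,22,0],[0,0,0]],
  [38,[1.5,24,0],[0,0,0]],
  [38,[1.6,26,0],[0,0,0]],
  [38,[1.7,28,0],[0,0,0]],
  [38,[1.8,30,0],[0,0,0]],
  [38,[2,32,0],[0,0,0]],
  [38,[2.1,34,0],[0,0,0]],
  [38,[2.2,36,0],[0,0,0]],
  [38,[2.3,38,0],[0,0,0]],
  [38,[2.5,40,0],[0,0,0]],
])

```text
time_s: 56.4
eef_pos: [500.0, 17.9, 18.1]
ee_rot: [0.001, 0.728, 0.685, 0.0]
force: [-4.4, -3.7, 7.3]
grip_width: 0.509
grip_force: 28.7
```

Emit:
apply_moves([
  [38,[0.1,2,0],[0,0,0]],
  [38,[0.2,4,0],[0,0,0]],
  [38,[0.4,6,0],[0,0,0]],
  [38,[0.5,8,0],[0,0,0]],
  [38,[0.6,10,0],[0,0,0]],
  [38,[0.7,12,0],[0,0,0]],
  [38,[0.9,14,0],[0,0,0]],
  [38,[1,16,0],[0,0,0]],
  [38,[1.1,18,0],[0,0,0]],
  [38,[1.2,20,0],[0,0,0]],
  [38,[1.3,22,0],[0,0,0]],
  [38,[1.5,24,0],[0,0,0]],
  [38,[1.6,26,0],[0,0,0]],
  [38,[1.7,28,0],[0,0,0]],
  [38,[1.8,30,0],[0,0,0]],
  [38,[2,32,0],[0,0,0]],
  [38,[2,33,0],[0,0,0]],
  [38,[2.1,34,0],[0,0,0]],
])

```text
time_s: 58.2
eef_pos: [502.1, 52.0, 18.1]
ee_rot: [0.001, 0.728, 0.685, 0.0]
force: [-5.5, -4.4, 7.5]
grip_width: 0.509
grip_force: 28.7
```

Emit:
apply_moves([
  [38,[0.1,1,0],[0,0,0]],
  [38,[0.1,2,0],[0,0,0]],
  [38,[0.2,3,0],[0,0,0]],
  [38,[0.2,4,0],[0,0,0]],
  [38,[0.3,5,0],[0,0,0]],
  [38,[0.4,6,0],[0,0,0]],
  [38,[0.4,7,0],[0,0,0]],
  [38,[0.5,8,0],[0,0,0]],
  [38,[0.5,9,0],[0,0,0]],
  [38,[0.5,9,0],[0,0,0]],
])

```text
time_s: 59.2
eef_pos: [502.6, 59.9, 18.2]
ee_rot: [0.001, 0.728, 0.686, -0.001]
force: [-5.7, -10.7, 7.0]
grip_width: 0.508
grip_force: 28.7
```

Emit:
apply_moves([
  [38,[0,1,0],[0,0,0]],
  [38,[0,1.5,0],[0,0,0]],
  [38,[0,1.5,0],[0,0,0]],
])

```text
time_s: 59.5
eef_pos: [502.6, 59.9, 18.2]
ee_rot: [0.002, 0.728, 0.686, -0.001]
force: [-6.9, -21.1, 8.4]
grip_width: 0.51
grip_force: 28.7
```

Emit:
apply_moves([
  [38,[0,-1.5,0],[0,0,0]],
  [38,[0,-1.5,0],[0,0,0]],
  [50,[0,-1.5,0],[0,0,0]],
  [60,[0,-1.5,0],[0,0,0]],
  [65,[0,-1.5,0],[0,0,0]],
  [65,[0,-1.5,0],[0,0,0]],
  [65,[0,-1.5,0],[0,0,0]],
  [65,[0,-1.5,30],[0,0,0]],
  [65,[0,-1.5,70],[0,0,0]],
  [30,[0,-1.5,110],[0,0,0]],
  [0,[0,-1.5,140],[0,0,0]],
  [0,[-26,40,140],[0,0,0]],
  [0,[-52,85,140],[0,0,0]],
  [0,[-78,128,140],[0,0,0]],
  [0,[-105,171,140],[0,0,0]],
  [0,[-105,171,140],[0,0,0]],
  [0,[-105,171,140],[0,0,0]],
  [0,[-105,171,140],[0,0,0]],
])

```text
time_s: 61.3
eef_pos: [397.9, 233.3, 156.6]
ee_rot: [0.0, 0.728, 0.685, 0.0]
force: [0.1, 0.1, -0.2]
grip_width: 0.001
grip_force: 0.0
```

```bash
python3 - <<'E'
from h import *
s,r=pose(); print(s['grip_width'])
im,d,ci=grab('wrist','w24'); P=cloud(ci,d); Z=P[...,2]
rects(im,P,(Z>47)&(Z<57)&(abs(P[...,0]-397)<25)&(abs(P[...,1]-230)<25),30,9000,'btn')
S1=SLOT0+120*u; L=np.stack([(P-S1)@xs,(P-S1)@u,(P-S1)@UP],-1)
for k in range(4):
    m=(im.min(2)>80)&(L[...,2]>70)&(L[...,2]<90)&(abs(L[...,1]-45*k)<20)&(abs(L[...,0])<35); q=L[m]
    print(k,len(q), np.percentile(q,[1,99],axis=0).round(1).tolist() if len(q) else '')
E
```

```text
t 61.3 pos [397.9 233.3 156.6] toolz [ 0.  0. -1.] tooly [ 0.998 -0.061  0.   ] j [0.28 0.22 1.75 0.   1.18 0.34] F [ 0.1  0.1 -0.2]
0.0008272509195590351
btn 700 [319. 191.] ctr [397.6 232.5] size [26.8 26.6] ang 5.0 z 51.2
0 0 
1 1380 [[-28.9, 40.2, 70.4], [25.4, 52.3, 80.7]]
2 1423 [[-29.1, 87.5, 70.5], [25.0, 99.0, 80.8]]
3 1523 [[-28.0, 130.9, 70.4], [26.4, 142.6, 80.9]]
```

View pics/w24.png

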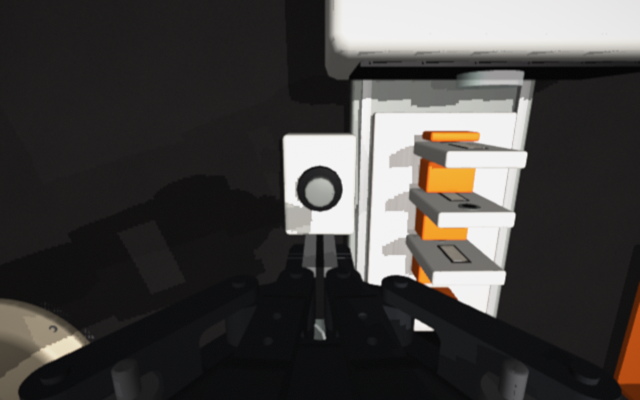

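Emit:
apply_moves([
  [0,[0,-0.8,-40],[0,0,0]],
  [0,[0,-0.8,-80],[0,0,0]],
  [0,[0,-0.8,-110],[0,0,0]],
  [0,[0,-0.8,-122],[0,0,0]],
  [0,[0,-0.8,-128],[0,0,0]],
  [0,[0,-0.8,-131],[0,0,0]],
  [0,[0,-0.8,-134],[0,0,0]],
  [0,[0,-0.8,-134],[0,0,0]],
  [0,[0,-0.8,-134],[0,0,0]],
])

```text
time_s: 62.25
eef_pos: [397.6, 233.2, 23.1]
ee_rot: [0.0, 0.728, 0.685, 0.001]
force: [0.7, -0.2, 0.6]
grip_width: -0.002
grip_force: 0.0
```

Emit:
apply_moves([
  [0,[0,0,-2],[0,0,0]],
  [0,[0,0,-4],[0,0,0]],
  [0,[0,0,-5],[0,0,0]],
  [0,[0,0,-6],[0,0,0]],
  [0,[0,0,-6],[0,0,0]],
])

```text
time_s: 62.75
eef_pos: [397.7, 233.3, 16.9]
ee_rot: [0.0, 0.728, 0.685, 0.001]
force: [0.7, 0.1, 5.2]
grip_width: -0.002
grip_force: 2.4
```

Emit:
apply_moves([
  [0,[0,0,-1],[0,0,0]],
  [0,[0,0,-2],[0,0,0]],
  [0,[0,0,-2.5],[0,0,0]],
  [0,[0,0,-2.5],[0,0,0]],
  [0,[0,0,-2.5],[0,0,0]],
])

```text
time_s: 63.25
eef_pos: [397.9, 233.4, 16.3]
ee_rot: [0.0, 0.728, 0.685, 0.001]
force: [-7.8, -2.8, 33.2]
grip_width: 0.002
grip_force: 16.4
```

Bottomed out: the button is fully pressed. Retreat and check.

Emit:
apply_moves([
  [0,[0,0,5],[0,0,0]],
  [0,[0,0,20],[0,0,0]],
  [0,[0,0,60],[0,0,0]],
  [0,[0,0,110],[0,0,0]],
  [0,[0,0,160],[0,0,0]],
  [0,[-20,-20,200],[0,0,0]],
  [0,[-20,-20,200],[0,0,0]],
  [0,[-20,-20,200],[0,0,0]],
  [0,[-20,-20,200],[0,0,0]],
])

```text
time_s: 64.15
eef_pos: [376.8, 213.2, 212.8]
ee_rot: [-0.001, 0.728, 0.685, -0.001]
force: [1.2, 0.5, -0.0]
grip_width: -0.002
grip_force: 0.0
```

```bash
python3 - <<'E'
from h import *
s,r=pose()
im,d,ci=grab('wrist','w25'); P=cloud(ci,d)
S1=SLOT0+120*u; L=np.stack([(P-S1)@xs,(P-S1)@u,(P-S1)@UP],-1)
for k in range(4):
    m=(im.min(2)>80)&(L[...,2]>70)&(L[...,2]<90)&(abs(L[...,1]-45*k)<20)&(abs(L[...,0])<35); q=L[m]
    print(k,len(q), np.percentile(q,[1,99],axis=0).round(1).tolist() if len(q) else '')
mo=(im[...,2]>100)&(im[...,0]<80)&(abs(L[...,0])<30)&(abs(L[...,2]-25.5)<2)
h,e=np.histogram(L[mo][:,1],np.arange(-20,160,1)); print('blocks',[int(b) for b,c in zip(e,h) if c>8])
print(ctrl.finish_job())
E
```

```text
t 64.2 pos [376.8 213.2 212.8] toolz [-0.003 -0.    -1.   ] tooly [ 0.998 -0.061 -0.003] j [0.24 0.1  1.73 0.   1.31 0.3 ] F [ 1.2  0.5 -0. ]
0 0 
1 902 [[-29.0, 40.8, 70.1], [25.3, 52.2, 80.9]]
2 955 [[-29.2, 86.8, 72.5], [24.8, 98.9, 80.9]]
3 973 [[-27.9, 131.2, 71.5], [26.1, 142.7, 81.0]]
blocks [-14, -13, -12, -11, -10, -9, -8, 12, 13, 14, 15, 16, 17, 18, 20, 21, 55, 56, 57, 58, 59, 60, 61, 62, 63, 64, 65, 66, 67, 68, 69, 70, 71, 72, 73, 74, 75, 76, 99, 100, 101, 102, 103, 104, 105, 106, 107, 108, 109, 110, 111, 112, 113, 114, 115, 116, 117, 118, 119, 120, 121, 122, 123, 124, 125, 126, 127, 145, 146, 147, 148, 149, 150]
the job is handed in; nothing more can be done
None
```

The job is handed in after 64 s of the 210 s allowed: the three cartridges on the bench stand upright in slots 1, 2 and 3 with windows facing the tower, the stage is fully home, and the start button was pressed to its stop.

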